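Copy a stop's angle with a sliding bevel on a microscope stage plate

ROBOT

A 6-joint arm with a two-finger parallel gripper is mounted at the origin on the work surface. World frame = base frame: x ahead of the robot, y to its left, z up, the work surface at z = 0. Lengths are in m, angles in rad, forces in N, time in s.
With the tool pointing down it reaches from about 0.25 to 0.775 m from the base axis. Payload 4 kg.
Tool frame: the origin (TCP) lies on the centre line of the jaws, within the pads' length; the fingertips stand 11 mm ahead of it and the grasp point (between the pads) lies 8 mm behind it; z points along the fingers, y is the line along which they close (so a half turn about z gives the same grasp; the last joint's range is limited). The gripper opens to 94 mm and grips with 3 to 60 N. Pads are 16 mm wide; open, the fingers measure 119 mm over their backs; the gripper's body (75 mm by 177 mm) begins 78 mm behind the grasp point.
Start: joints at [1.019, 0.087, 1.371, -0, 1.684, -0.103], TCP at [0.239, 0.496, 0.217] pointing down, gripper open.
Joint ranges: [-3.1, 3.1], [-0.76, 2.03], [0.27, 2.55], [-1.08, 4.22], [0.17, 2.65], [-2.57, 2.57]. Speed limits (rad/s): [2.79, 2.79, 3.14, 3.14, 3.14, 3.14].

INTERFACE

Orientations are given as a unit quaternion [x, y, z, w].
In Python, from workcell import ctrl gives the robot as it stands. The module is installed in compiled form; this text tells all that it offers.
- The arm moves only by the shell command python3 -m crank 'ROWS' [FORCE]. ROWS is rows parted by semicolons, their numbers by spaces, 1 to 8 of them, each of 7 numbers: the finger opening in m, then dx, dy, dz in m, then a rotation vector rx, ry, rz in rad; each row shifts and turns the commanded pose from where the row before left it, along the tool's axes as they then stand; what a row does not reach is not made up. A row lasts 1/10 s, in which the tool goes at most 0.05 m and 0.15 rad, less where a joint would pass 70% of its speed; a pose out of reach is approached as far as the arm can. The fingers move at their own pace and stop on an object; FORCE is the grip in N (left out, the last holds). Time passes only in rows, so rows that do not move let the fingers close. It prints the time, the measured TCP pose, the force, the opening and the grip force at its end.
- ctrl.read_state(): the state, without advancing time (a new reading comes with each control period).
- ctrl.snapshot(name): name is "scene" or "side" or "wrist"; returns a dict with "pixels" (400x640x3 uint8, red, green, blue), "mtx" (3x3 intrinsics, pixels), "xyz" and "rotation" of the camera in the world. Camera axes: x right, y down, z forward; pixel columns grow to the right and rows downward; lengths in m; the calibration is good to about 2 mm. A picture is of the moment at which its call begins. There is no depth.
- ctrl.finish_job(): hands the job in; it is judged then, once.
The state is a dict: "clock": time; "q": joint angles; "joint_vel": joint speeds; "joint_efforts": joint torques, N m; "eef_pos": TCP position; "tool_rot": TCP orientation; "ft_force": force on the tool from outside, world axes, zero at the start; "wrist_torque": the same for the moment, N m; "finger_gap": finger opening in m; "gripper_force": force on a finger pad.
Only numpy, scipy, OpenCV 4.12 (cv2) and the standard library are available. Lean on these libraries where they do the work, as an engineer would, in place of code of your own. Each camera call takes 0.05 s, during which the arm holds its last target. There are 200 camera calls.

TASK

Use the sliding bevel to copy the angle of the clamped stop to the loose swivel stop. Lay the bevel's stock along the back rail with its nose in the corner on the right of the clamped stop, swing the blade out flush against the stop, and press the lock lever fully down while it lies there. Then move the locked bevel to the same corner of the loose stop and bring stop and blade flush together with the stock along the rail and the nose home against the stop; leave the bevel lying there, still locked, and the other things undisturbed.

Things in the scene. Friction and masses are not known exactly. Their poses are not given: they have to be found in the camera images.
- plate: Grey stage plate, fixed, 300 (x) x 540 (y) x 12 mm. Origin: centre of its underside, z up, robot on its -x side. Along y near the far edge runs a rail 500 mm long, 20 wide, 10 high above the plate's top; its straight face towards the robot is at x = +125 mm. The two stops pivot 20 mm before that face, one on the left (+y) half, one on the right; either may be the clamped one.
- clamped_stop: Reference, immovable: steel bar 14 mm wide, 1 to 20 mm above the plate, 115 mm from pivot to tip and 14 behind it. A dark strap clamp with hex nut (to 36 mm high) holds its outer half from its left side. Origin: pivot axis at the plate's top; x along the bar to its tip, y to its right face (plate -y side), where the bevel is set. Its face makes 74 to 106 degrees with the rail on its right.
- clamped_pivot (a point): Point on the clamped stop's pivot axis, 20 mm above the plate's top; axes as clamped_stop.
- clamped_tip (a point): Middle of the clamped stop's tip, 115 mm from its pivot, 20 mm above the plate's top; axes as clamped_stop.
- swivel_stop (a joint): Angle (rad) of the loose stop: the same bar without strap, turning about its pivot on a snug joint (0.035 N m, about 0.4 N at 90 mm); it stays where it is left. 0: square to the rail; positive: tip swung left (plate +y), away from the corner on its right. Starts 0.5 to 0.85, range -0.6 to 1.0. With blade on its face and bevel nose pushed home against its heel it lies flush.
- swivel_pivot (a point): Point on the loose stop's pivot axis, 20 mm above the plate's top; x runs along the bar to its tip, y points to its right face.
- swivel_tip (a point): Middle of the loose stop's tip, 115 mm from its pivot, 20 mm above the plate's top; x along the bar away from the pivot.
- bevel: Sliding bevel's black stock (loose, 0.6 to 0.9 kg in all), 26 mm wide, 30 high, lying on the plate. Origin: blade's pivot axis at the underside; x along the stock, which ends 112 mm from the pivot; nose radius 12.5 behind it. The blade comes out on its -y side; its +y side goes against the rail (so x points to plate -y there). Lock lever on top, over the pivot.
- bevel_nose (a point): Point on the blade's pivot axis, 15 mm above the bevel's underside; axes as bevel.
- bevel_blade (a joint): Angle (rad) from the stock's x direction to the blade, growing clockwise seen from above (towards the stock's -y side); 1.57 is square. The blade turns easily (0.04 N m) until locked. Starts 0.95 to 1.15, range 0 to 2.3.
- blade_tip (a point): Middle of the blade's tip; x along the blade away from the pivot. The blade is a steel strip 26 mm wide, 4 thick, 10 to 14 mm above the stock's underside, reaching 120 mm from the pivot, with a round end of 13 mm radius about the pivot: when that end touches a stop, the blade's edge can lie flush along the stop's face.
- lock_lever (a joint): Angle (rad) of the cam lever: 0 lies flat along the stock's top (locked: it holds the blade against about 2 N at its tip), larger is raised (free above 0.65). Starts 0.75 to 0.95. Its axis runs across the stock over the blade's pivot, 38 mm above the underside; its free end points along the stock's x. Pushing the end down takes 5 to 12 N; it stays down.
- lever_tip (a point): On the upper face of the lever's broad end (14 x 14 mm), 43 mm from the lever's axis, 3.5 mm off its middle plane.
- eyepiece: Bystander: black eyepiece 33 mm across, 58 mm tall, standing on the plate's near left. Origin: centre of its underside.
- puck: Bystander: dark resin specimen puck 40 mm across, 22 mm tall, on the plate's near right. Origin: centre of its underside.
- dish: Bystander: glass dish 90 mm across, 18 mm tall, behind the rail. Origin: centre of its underside.
- oil_bottle: Bystander: amber bottle 44 mm across, 85 mm tall, behind the rail. Origin: centre of its underside.
- wrench: Bystander: wrench 150 mm long, on the table right of the plate. Origin: its middle, underside.
- slide_box: Bystander: wooden slide box 85 x 125 x 35 mm, left of the plate. Origin: centre of its underside.
- filter_cap: Bystander: round black filter 56 mm across, 14 mm tall, behind the rail. Origin: centre of its underside.
Mind the look-alikes: they are no part of the job. Leave any green, pink or yellow look-alike of the bevel alone.

How it is judged:
By the outcome, as a careful person would: the job done as asked, in the order asked, and still so for the second after the job is handed in, with the robot touching nothing.
It also fails if it takes over 72 s, if anything falls off the work surface, if the arm or the gripper's body presses on something with over 40 N, if the wrist force passes 120 N, or if a joint passes its speed limit or range.

## Working session

There is one attempt and no reset: what is moved stays moved. The work goes in short steps, Python scripts to look and compute and a shell command to move; the robot and the scene stay as the last step left them, time stands still between calls to the robot, and variables do not carry over. Pictures are saved under pics/ and viewed, at most 10 in all, crops included, and the job is handed in when it is done.

```bash
mkdir -p pics; ls; python3 - <<'E'
from workcell import ctrl
import cv2,pickle
d={}
for n in("scene","side","wrist"):
    s=ctrl.snapshot(n); d[n]=s
    cv2.imwrite(f"pics/{n}0.png",s["pixels"][:,:,::-1])
    print(n,s["mtx"].tolist(),s["xyz"],s["rotation"])
pickle.dump(d,open("s0.pkl","wb"))
print(ctrl.read_state())
E
```

```text
pics
scene [[457.96797627222855, 0.0, 325.0255641827005], [0.0, 457.96797627222855, 208.4987754720444], [0.0, 0.0, 1.0]] [0.85754572 0.61645381 1.03378269] [ 0.25622431  0.91793666 -0.29317634 -0.07608564]
side [[419.01302795904945, 0.0, 319.379083120762], [0.0, 419.01302795904945, 198.3724108412045], [0.0, 0.0, 1.0]] [ 0.0047201  -0.76283724  0.6630325 ] [ 0.83876249 -0.24946274  0.13983302 -0.46334928]
wrist [[349.67504787256473, 0.0, 315.5552584891246], [0.0, 349.67504787256473, 190.08137200536177], [0.0, 0.0, 1.0]] [0.17348841 0.52621228 0.38325395] [0.83970345 0.52828813 0.06596042 0.10704667]
{'clock': 0.15, 'q': array([ 1.01886249e+00,  8.77707117e-02,  1.37185866e+00, -4.49318133e-06,
        1.68366125e+00, -1.03128234e-01]), 'joint_vel': array([-0.00016124, -0.00153921, -0.00407922, -0.0008836 , -0.00090208,
        0.00047058]), 'joint_efforts': array([ 1.69817860e-03, -3.40639400e+01, -3.02795434e+01,  7.19374954e-02,
        3.04407638e-02, -1.42459285e-04]), 'eef_pos': array([0.23844289, 0.49517112, 0.21560558]), 'tool_rot': array([ 2.22524343e-01,  9.74926764e-01, -8.04571569e-04, -2.71010270e-04]), 'ft_force': array([ 0.26350153,  0.51068991, -0.08116983]), 'wrist_torque': array([-0.05181851,  0.00167484,  0.01314759]), 'gripper_force': 0.0, 'finger_gap': 0.09360763129963981}
```

View pics/scene0.png

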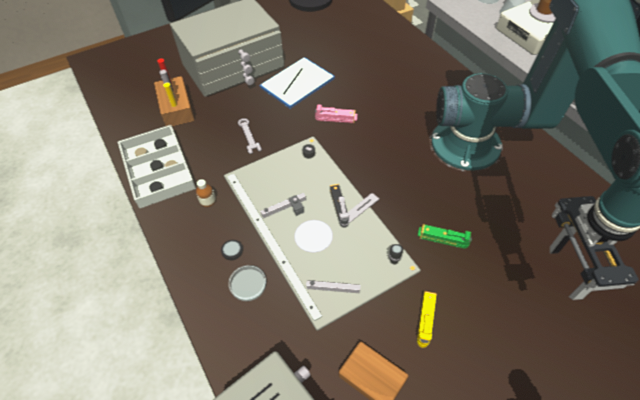

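View pics/side0.png

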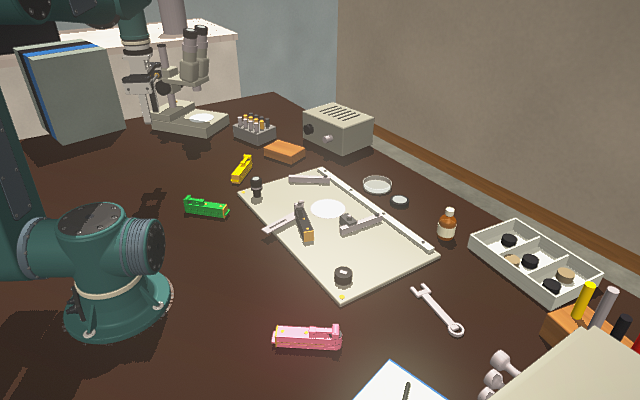

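The scene picture shows four bevels: black at (342,205) on the plate, green at (445,236), yellow at (428,320) and pink at (335,115). The black one lying on the plate fits the description. The clamped stop with its strap is at (285,205), on the right (−y) half. The loose stop is at (333,287), on the left half. I'll measure the plate and confirm the bevel in an enlarged crop.

```bash
cat > h.py <<'E'
import numpy as np,cv2,pickle
from scipy.spatial.transform import Rotation as R
def ray(s,p):
    p=np.atleast_2d(p).astype(float)
    d=np.c_[p,np.ones(len(p))]@np.linalg.inv(s["mtx"]).T
    return d@R.from_quat(s["rotation"]).as_matrix().T
def cast(s,p,z):
    d=ray(s,p); c=np.array(s["xyz"]); return c+d*((z-c[2])/d[:,2])[:,None]
def proj(s,P):
    q=(np.atleast_2d(P)-s["xyz"])@R.from_quat(s["rotation"]).as_matrix()@np.array(s["mtx"]).T
    return q[:,:2]/q[:,2:]
def crop(s,x0,y0,x1,y1,k,name):
    im=s["pixels"][y0:y1,x0:x1,::-1]
    cv2.imwrite(name,cv2.resize(im,None,fx=k,fy=k,interpolation=cv2.INTER_CUBIC))
E
python3 - <<'E'
from h import *
d=pickle.load(open("s0.pkl","rb")); s=d["scene"]; im=s["pixels"].astype(int)
print(im[220,360],im[250,380],im[160,300])
m=((im.min(2)>130)&(im.max(2)-im.min(2)<45)).astype(np.uint8)
n,l,st,c=cv2.connectedComponentsWithStats(m)
k=l[250,380]; print(st[k])
cs,_=cv2.findContours((l==k).astype(np.uint8),0,1)
h=cv2.convexHull(max(cs,key=cv2.contourArea)); a=cv2.approxPolyDP(h,6,True)[:,0]
P=cast(s,a,0.012); print(a.tolist(),P)
print(np.linalg.norm(P-np.roll(P,1,0),axis=1))
crop(s,250,130,430,330,3,"pics/c1.png")
E
```

```text
[213 215 195] [210 211 191] [213 215 193]
[  224   137   196   193 18054]
[[311, 137], [378, 198], [419, 269], [317, 329], [224, 176]] [[ 0.39294338 -0.26140093  0.012     ]
 [ 0.35100419  0.03774895  0.012     ]
 [ 0.38994591  0.27220529  0.012     ]
 [ 0.68566587  0.27354739  0.012     ]
 [ 0.68435685 -0.25874312  0.012     ]]
[0.29142558 0.30207539 0.23766833 0.29572301 0.53229212]
```

View pics/c1.png

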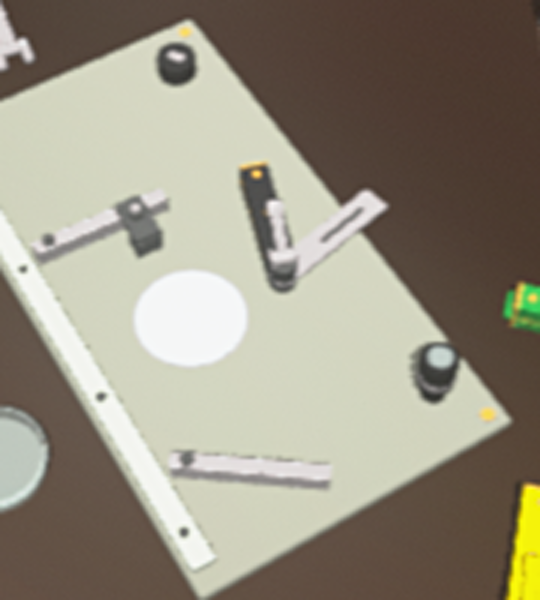

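The crop confirms the black bevel: its pivot is at crop (285,265), the stock end with the orange cap at (252,168), the lever is raised, and the blade points to (375,200). Next I'll move the wrist camera over the plate.

```bash
python3 -m crank '.09 -.038 -.028 0 0 0 0;.09 -.038 -.028 0 0 0 0;.09 -.038 -.028 0 0 0 0;.09 -.038 -.028 0 0 0 0;.09 -.038 -.028 0 0 0 0;.09 -.038 -.028 0 0 0 0;.09 -.038 -.028 0 0 0 0;.09 -.038 -.028 0 0 0 0'
python3 -m crank '.07 -.038 -.028 0 0 0 .14;.07 -.035 -.028 0 0 0 .14;.07 -.032 -.033 0 0 0 .14;.07 -.026 -.037 0 0 0 .14;.07 0 0 0 0 0 .14;.07 0 0 0 0 0 .14;.07 0 0 0 0 0 .14;.07 0 0 0 0 0 .14'
python3 -m crank '.07 0 0 0 0 0 0;.07 0 0 0 0 0 0'
python3 - <<'E'
from workcell import ctrl
from h import *
d={n:ctrl.snapshot(n) for n in("wrist","scene")}
pickle.dump(d,open("s1.pkl","wb"))
cv2.imwrite("pics/w1.png",d["wrist"]["pixels"][:,:,::-1])
s=ctrl.read_state();print(s["q"],s["eef_pos"],R.from_quat(s["tool_rot"]).as_matrix().round(3))
E
```

```text
clock: 0.95
eef_pos: [0.4157, 0.16, 0.2163]
tool_rot: [0.222, 0.975, 0.0, 0.0]
ft_force: [0.3, -0.1, -0.1]
finger_gap: 0.0899
gripper_force: 0.0
clock: 1.75
eef_pos: [0.4412, -0.0126, 0.2161]
tool_rot: [0.709, 0.706, -0.0, -0.0]
ft_force: [0.6, 0.8, 0.5]
finger_gap: 0.07
gripper_force: 0.0
clock: 1.95
eef_pos: [0.4413, -0.0123, 0.2162]
tool_rot: [0.705, 0.709, -0.0, -0.0]
ft_force: [0.5, 0.2, 0.0]
finger_gap: 0.0696
gripper_force: 0.0
[-1.56252727e-01 -1.57243977e-01  1.60793294e+00  4.93944502e-05
  1.69115981e+00 -1.60350436e-01] [ 0.44134233 -0.0122128   0.21633643] [[-0.004  1.    -0.   ]
 [ 1.     0.004  0.   ]
 [ 0.    -0.    -1.   ]]
```

View pics/w1.png

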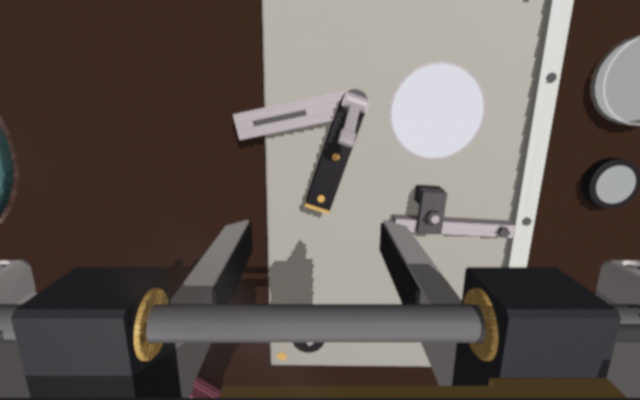

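The wrist view has image up = +y and right = +x. The bevel's nose is near (352,98), with orange dots at (335,157) and (321,198) and the end cap at (317,210). The clamped stop runs from its pivot screw at (503,231) to its tip at (393,222), and the rail runs from (550,0) down to (512,265). The loose stop is out of view at the top.

```bash
python3 - <<'E'
from h import *
d=pickle.load(open("s1.pkl","rb")); s=d["wrist"]; im=s["pixels"].astype(int)
def show(n,p,z): print(n,cast(s,p,z).round(4).tolist())
# orange
o=((im[:,:,0]>170)&(im[:,:,1]>110)&(im[:,:,2]<110)).astype(np.uint8); o[270:]=0
n,l,st,c=cv2.connectedComponentsWithStats(o)
for k in range(1,n):
    if st[k,4]>4: print(st[k],cast(s,c[k],.042).round(4))
# rail/plate boundary per row
hsv=im.max(2)
for r in range(10,230,40):
    row=im[r,440:600].sum(1); print(r,(row[60:125:1][::3]//3).tolist())
for r in (225,228,230,232,236): print(r,(im[r,385:400].sum(1)//3).tolist())
for c_ in (445,460,475,490): print(c_,(im[210:246,c_].sum(1)//3).tolist())
show("cl pivot,tip",[[503,231],[393,222]],.032)
g=cv2.connectedComponentsWithStats(((im.max(2)<75)&(im[:,:,0]-im[:,:,2]<15)).astype(np.uint8))
k=g[1][180,345] or g[1][185,328]; print(g[2][k],g[3][k])
y,x=np.nonzero(g[1]==k); print(cv2.minAreaRect(np.c_[x,y].astype(np.float32)))
crop(s,220,70,400,230,4,"pics/c2.png")
E
```

```text
[318 196   6   6  32] [[ 0.4464 -0.0376  0.042 ]]
[305 204  24   8  66] [[ 0.4408 -0.0476  0.042 ]]
10 [179, 179, 179, 179, 179, 179, 179, 179, 179, 179, 179, 180, 179, 178, 115, 90, 89, 192, 218, 219, 217, 217]
50 [178, 178, 179, 179, 178, 179, 178, 178, 179, 178, 179, 177, 110, 88, 95, 205, 218, 218, 216, 217, 216, 206]
90 [177, 177, 177, 178, 178, 178, 178, 178, 178, 175, 108, 88, 106, 214, 218, 217, 217, 216, 217, 172, 47, 44]
130 [176, 176, 176, 176, 177, 177, 177, 170, 106, 89, 133, 217, 218, 215, 216, 216, 216, 111, 44, 45, 46, 45]
170 [176, 176, 175, 175, 175, 164, 102, 87, 159, 218, 215, 214, 216, 217, 204, 57, 44, 45, 45, 43, 46, 43]
210 [173, 174, 175, 168, 104, 88, 185, 217, 214, 214, 216, 217, 161, 45, 43, 44, 44, 45, 44, 44, 45, 44]
225 [87, 104, 116, 121, 122, 122, 122, 122, 123, 123, 122, 124, 126, 127, 129]
228 [44, 66, 90, 108, 118, 122, 123, 123, 122, 123, 122, 122, 122, 123, 123]
230 [25, 40, 63, 88, 108, 118, 121, 122, 122, 122, 123, 123, 122, 123, 123]
232 [19, 26, 39, 62, 87, 107, 117, 121, 122, 122, 122, 122, 123, 123, 122]
236 [21, 18, 21, 26, 38, 58, 79, 100
[... 297 characters left out ...]
185, 188, 190, 189, 189, 188, 187, 188, 188, 184, 166, 143, 148, 164, 172, 172, 172, 172, 172, 172, 172, 172]
475 [174, 174, 174, 174, 173, 173, 171, 163, 144, 118, 105, 106, 120, 152, 177, 187, 189, 191, 190, 189, 188, 188, 189, 189, 186, 172, 161, 167, 171, 172, 173, 173, 172, 172, 172, 172]
490 [174, 174, 173, 173, 174, 173, 173, 171, 162, 141, 116, 105, 105, 121, 154, 178, 187, 190, 191, 191, 189, 189, 188, 189, 188, 183, 164, 141, 147, 165, 172, 173, 173, 172, 173, 173]
cl pivot,tip [[0.6426, -0.0755, 0.032], [0.524, -0.066, 0.032]]
[ 306  102   45  107 1940] [329.44793814 163.01237113]
((333.9434509277344, 155.38499450683594), (26.44577407836914, 104.97743225097656), 18.79988670349121)
```

View pics/c2.png

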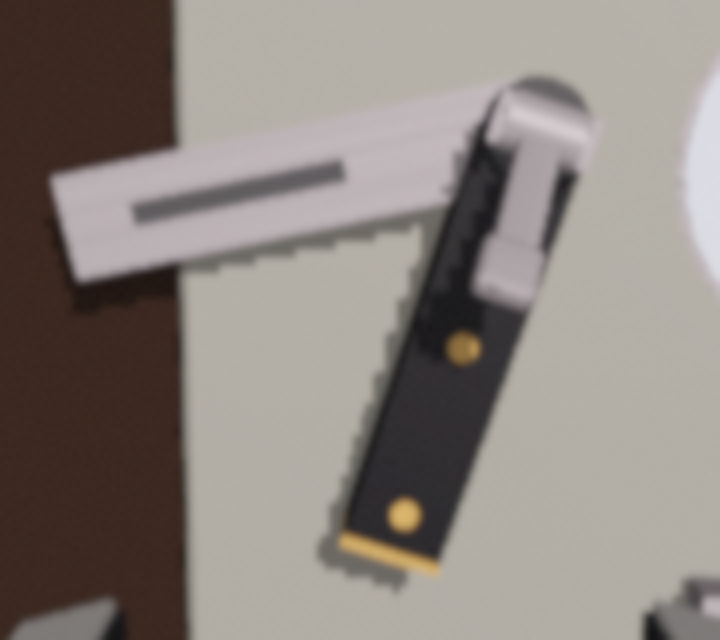

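```bash
python3 - <<'E'
from h import *
d=pickle.load(open("s1.pkl","rb")); s=d["wrist"]
D=cast(s,[[335.75,157],[321,198.75],[305,205.5],[329.5,213]],.042)[:,:2]; print(D.round(4), np.linalg.norm(D[2]-D[3]))
c=(D[2]+D[3])/2; u=D[1]-D[0];u/=np.linalg.norm(u); w=D[3]-D[2]; print("stock dir deg",np.degrees(np.arctan2(u[1],u[0])),np.degrees(np.arctan2(w[1],w[0]))-90)
P=c-.112*u; print("pivot",P,"grip48",P+.048*u, "tip dist dot",np.linalg.norm(D[0]-P),np.linalg.norm(D[1]-P))
B=cast(s,[[232.5,114.5],[239.5,140.5],[345,90.5],[331,120.5]],.026)[:,:2]
for a,b in((0,2),(1,3)):
    v=B[a]-B[b]; print("blade",np.degrees(np.arctan2(v[1],v[0])))
# rail: plate boundary (shadow?) and top edge
rows=np.array([10,50,90,130,170,210])
im=s["pixels"].astype(float).sum(2)/3
def edge(r,lo,hi,th,up):
    v=im[r,lo:hi]; 
    for i in range(len(v)-1):
        if (v[i]<th<=v[i+1]) if up else (v[i]>th>=v[i+1]): return lo+i+(th-v[i])/(v[i+1]-v[i])
t=np.array([[edge(r,510,580,150,True),r] for r in rows]); b=np.array([[edge(r,500,580,140,False),r] for r in rows])
print("rail top edge",cast(s,t,.022)[:,:2].round(4).tolist()); print("dark start",cast(s,b,.012)[:,:2].round(4).tolist())
# clamped stop right face (lower image edge), top at z=.032
cols=np.arange(448,496,6)
def cedge(c,lo,hi,th):
    v=im[lo:hi,c]
    k=[i for i in range(len(v)-1) if v[i]>th>=v[i+1]]; i=k[-1]; return lo+i+(v[i]-th)/(v[i]-v[i+1])
f=np.array([[c,cedge(c,226,245,178)] for c in cols]); F=cast(s,f,.032)[:,:2]
p=np.polyfit(F[:,0],F[:,1],1); print("face",F.round(4).tolist(),p)
E
```

```text
[[ 0.4611  0.005 ]
 [ 0.447  -0.0379]
 [ 0.4307 -0.0451]
 [ 0.4558 -0.053 ]] 0.02637242922701883
stock dir deg -108.24300270738145 -107.43705983155905
pivot [0.47831338 0.05729552] grip48 [0.46328709 0.01170812] tip dist dot 0.05504686973150646 0.10019007109527578
blade -168.02258628652052
blade -167.52248847945103
rail top edge [[0.6616, 0.1429], [0.6614, 0.1075], [0.6612, 0.0702], [0.6609, 0.0309], [0.6606, -0.0108], [0.6603, -0.055]]
dark start [[0.6591, 0.1451], [0.659, 0.1088], [0.6589, 0.0705], [0.6587, 0.03], [0.6583, -0.0128], [0.6588, -0.0582]]
face [[0.5838, -0.0776], [0.5903, -0.0784], [0.5968, -0.0784], [0.6032, -0.0787], [0.6098, -0.0797], [0.6163, -0.0798], [0.6227, -0.0796], [0.6293, -0.0804]] [-0.05615618 -0.04502838]
```

The bevel measures as expected: the stock is 26.4 mm wide, the blade is at 60°, and the dots are collinear. Pivot is about (0.478,0.057), pointing −108°. The rail face is at x≈0.661. The clamped face makes about 93° with the rail. Next I'll grip the stock 53 mm from its pivot.

```bash
python3 -m crank '.045 .019 .020 0 0 0 0;.045 0 0 0 0 0 .105;.045 0 0 0 0 0 .105;.045 0 0 .03 0 0 .105;.045 0 0 .05 0 0 0;.045 0 0 .05 0 0 0;.045 0 0 .03 0 0 0;.045 0 0 .021 0 0 0' 
python3 -m crank '.045 0 0 0 0 0 0;.045 0 0 0 0 0 0'
python3 - <<'E'
from workcell import ctrl
from h import *
d={n:ctrl.snapshot(n) for n in("wrist","side")}
cv2.imwrite("pics/w2.png",np.vstack([d["wrist"]["pixels"][40:340,:,::-1],cv2.resize(d["side"]["pixels"][130:270,180:460,::-1],(560,280))[:, :].copy() if 0 else np.zeros((1,640,3),np.uint8)]))
E
```

```text
clock: 2.85
eef_pos: [0.4593, 0.0071, 0.0323]
tool_rot: [0.808, 0.589, -0.002, -0.002]
ft_force: [-0.2, 0.4, 0.2]
finger_gap: 0.0452
gripper_force: 0.0
clock: 3.05
eef_pos: [0.4616, 0.0068, 0.0358]
tool_rot: [0.808, 0.589, 0.0, -0.0]
ft_force: [0.1, 0.4, 0.8]
finger_gap: 0.0448
gripper_force: 0.0
```

View pics/w2.png

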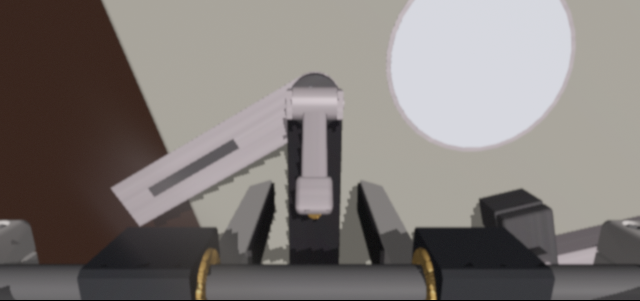

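The fingers straddle the stock evenly (stock centre at column 315, fingers at 255 and 375). Next: grip, lift, rotate and carry it to the right of the clamped corner.

```bash
python3 -m crank '.01 0 0 0 0 0 0;.01 0 0 0 0 0 0;.01 0 0 0 0 0 0;.01 0 0 0 0 0 0;.01 0 0 -.02 0 0 0;.01 0 0 -.03 0 0 -.105;.01 0 0 0 0 0 -.105;.01 0 0 0 0 0 -.105' 45
python3 -m crank '.01 -.035 .034 0 0 0 0;.01 -.035 .034 0 0 0 0;.01 -.035 .034 0 0 0 0;.01 -.035 .034 0 0 0 0;.01 -.035 .034 0 0 0 0;.01 0 0 0 0 0 0;.01 0 0 0 0 0 0'
python3 - <<'E'
from workcell import ctrl
from h import *
s=ctrl.snapshot("wrist"); pickle.dump(s,open("s3.pkl","wb"))
cv2.imwrite("pics/w3.png",s["pixels"][:,:,::-1])
E
```

```text
clock: 3.95
eef_pos: [0.4609, 0.0067, 0.0847]
tool_rot: [0.705, 0.709, -0.0, -0.0]
ft_force: [0.3, -0.1, -7.9]
finger_gap: 0.0257
gripper_force: 45.0
clock: 4.65
eef_pos: [0.6303, -0.1684, 0.0809]
tool_rot: [0.707, 0.707, -0.001, -0.003]
ft_force: [-0.7, 0.4, -8.9]
finger_gap: 0.0257
gripper_force: 45.0
```

View pics/w3.png

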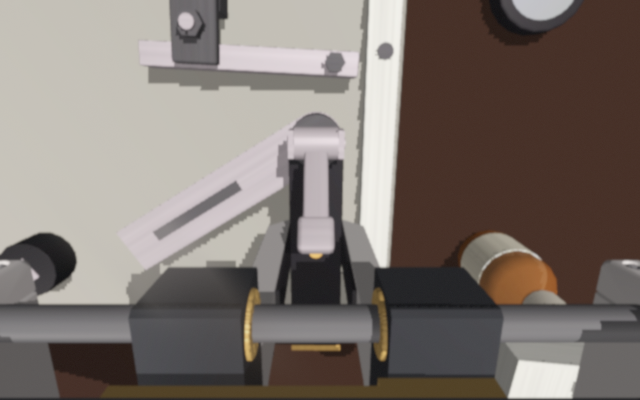

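The bevel hangs level. The lever is at (316,190), and the clamped stop spans (140,50) to (357,65), with its right face below it. The rail's left edge is at x≈365. Next I'll work out the shift and lower.

```bash
python3 - <<'E'
from h import *
s=pickle.load(open("s3.pkl","rb")); im=s["pixels"].astype(float).sum(2)/3
rows=np.array([100,120,140,160,180]); 
for r in rows[:2]: print((im[r,352:385]).astype(int).tolist())
t=[]
for r in rows:
    v=im[r,345:395]; k=[i for i in range(49) if v[i]<175<=v[i+1]][-1]; t.append([345+k+(175-v[k])/(v[k+1]-v[k]),r])
T=cast(s,t,.022)[:,:2]; print("rail",T.round(4).tolist(),np.degrees(np.arctan(np.polyfit(T[:,1],T[:,0],1)[0])))
f=[]
for c in range(155,345,10):
    v=im[55:95,c]; k=[i for i in range(39) if v[i]>178>=v[i+1]]
    if k: f.append([c,55+k[-1]+(v[k[-1]]-178)/(v[k[-1]]-v[k[-1]+1])])
f=np.array(f); F=cast(s,f,.032)[:,:2]; print(f.round(1).tolist()); p=np.polyfit(F[:,0],F[:,1],1); print(p,np.degrees(np.arctan(p[0])),(F[:,1]-np.polyval(p,F[:,0])).round(4))
E
python3 -m crank '.01 0 0 .02 0 0 0;.01 0 0 .012 0 0 0;.01 0 0 .008 0 0 0;.01 0 0 0 0 0 0'
python3 -m crank '.01 0 0 .004 0 0 0;.01 0 0 0 0 0 0'
```

```text
[189, 190, 190, 190, 190, 189, 183, 166, 141, 123, 118, 118, 150, 197, 224, 233, 235, 234, 233, 233, 234, 234, 235, 235, 234, 234, 234, 233, 231, 231, 231, 233, 235]
[189, 190, 190, 189, 183, 172, 162, 153, 135, 121, 116, 136, 183, 218, 231, 234, 233, 233, 233, 234, 235, 236, 236, 235, 235, 234, 233, 232, 231, 232, 233, 235, 236]
rail [[0.6606, -0.0966], [0.6606, -0.1089], [0.6605, -0.1216], [0.6605, -0.1346], [0.6603, -0.148]] 0.24245007255289663
[[155.0, 64.6], [165.0, 65.4], [225.0, 68.6], [235.0, 69.3], [245.0, 69.6], [255.0, 70.4], [265.0, 70.7], [275.0, 71.5], [285.0, 71.9], [295.0, 72.6], [305.0, 73.1], [315.0, 73.6], [325.0, 60.1]]
[-0.02525038 -0.06415306] -1.4464329284955397 [ 0.0011  0.0008 -0.0001 -0.0003 -0.0004 -0.0006 -0.0007 -0.0009 -0.001
 -0.0012 -0.0014 -0.0015  0.0062]
clock: 5.1
eef_pos: [0.6298, -0.1666, 0.0432]
tool_rot: [0.706, 0.708, -0.001, -0.002]
ft_force: [-0.4, 0.5, -8.1]
finger_gap: 0.0255
gripper_force: 45.0
clock: 5.3
eef_pos: [0.6319, -0.1678, 0.0418]
tool_rot: [0.706, 0.708, 0.0, 0.0]
ft_force: [0.3, -0.6, -7.1]
finger_gap: 0.0255
gripper_force: 45.0
```

```bash
python3 -m crank '.01 0 0 .003 0 0 0;.01 0 0 0 0 0 0';python3 -m crank '.01 0 0 .002 0 0 0;.01 0 0 0 0 0 0';python3 -m crank '.01 0 0 .0015 0 0 0;.01 0 0 0 0 0 0'
```

```text
clock: 5.5
eef_pos: [0.6318, -0.1679, 0.0386]
tool_rot: [0.706, 0.708, 0.0, 0.0]
ft_force: [-0.1, 0.3, -8.1]
finger_gap: 0.0257
gripper_force: 45.0
clock: 5.7
eef_pos: [0.632, -0.168, 0.0366]
tool_rot: [0.706, 0.708, 0.0, 0.0]
ft_force: [1.0, -0.6, -6.2]
finger_gap: 0.0257
gripper_force: 45.0
clock: 5.9
eef_pos: [0.6321, -0.1681, 0.0365]
tool_rot: [0.706, 0.708, 0.0, 0.001]
ft_force: [-2.0, 1.0, -0.5]
finger_gap: 0.0257
gripper_force: 45.0
```

```bash
python3 -m crank '.01 0 .007 0 0 0 0;.01 0 .006 0 0 0 0;.01 0 0 0 0 0 0';python3 -m crank '.01 0 .002 0 0 0 0;.01 0 0 0 0 0 0';python3 -m crank '.01 0 .002 0 0 0 0;.01 0 0 0 0 0 0'
```

```text
clock: 6.2
eef_pos: [0.6449, -0.1682, 0.0365]
tool_rot: [0.706, 0.708, -0.0, 0.0]
ft_force: [-4.1, -0.1, 2.1]
finger_gap: 0.0254
gripper_force: 45.0
clock: 6.4
eef_pos: [0.6454, -0.1683, 0.0364]
tool_rot: [0.706, 0.708, -0.001, -0.001]
ft_force: [-7.9, -0.4, 4.4]
finger_gap: 0.0254
gripper_force: 45.0
clock: 6.6
eef_pos: [0.6471, -0.1683, 0.0365]
tool_rot: [0.707, 0.708, -0.001, -0.001]
ft_force: [-8.6, 0.4, 5.4]
finger_gap: 0.0256
gripper_force: 45.0
```

```bash
python3 -m crank '.01 .007 .001 0 0 0 0;.01 .007 0 0 0 0 0;.01 0 0 0 0 0 0';python3 -m crank '.01 .002 0 0 0 0 0;.01 0 0 0 0 0 0';python3 -m crank '.01 .002 0 0 0 0 0;.01 0 0 0 0 0 0';python3 -m crank '.01 .002 0 0 0 0 0;.01 0 0 0 0 0 0'
```

```text
clock: 6.9
eef_pos: [0.6475, -0.1592, 0.0366]
tool_rot: [0.707, 0.707, -0.005, 0.002]
ft_force: [-8.7, -9.2, 3.3]
finger_gap: 0.0256
gripper_force: 45.0
clock: 7.1
eef_pos: [0.6475, -0.1584, 0.0365]
tool_rot: [0.707, 0.707, -0.005, 0.003]
ft_force: [-8.9, -12.1, 3.6]
finger_gap: 0.0258
gripper_force: 45.0
clock: 7.3
eef_pos: [0.6475, -0.1566, 0.0366]
tool_rot: [0.707, 0.707, -0.005, 0.003]
ft_force: [-9.5, -12.8, 3.3]
finger_gap: 0.0253
gripper_force: 45.0
clock: 7.5
eef_pos: [0.6475, -0.1546, 0.0365]
tool_rot: [0.708, 0.707, -0.005, 0.003]
ft_force: [-8.6, -11.9, 2.1]
finger_gap: 0.0256
gripper_force: 45.0
```

```bash
cat >> h.py <<'E'
def shift(a,b,x0,y0,x1,y1,m=20):
    g=[cv2.cvtColor(s["pixels"],cv2.COLOR_RGB2GRAY) for s in(a,b)]
    r=cv2.matchTemplate(g[1][y0-m:y1+m,x0-m:x1+m],g[0][y0:y1,x0:x1],cv2.TM_CCOEFF_NORMED)
    _,v,_,p=cv2.minMaxLoc(r); return p[0]-m,p[1]-m,round(v,3)
def face(s,cols,lo,hi,z=.032,th=178):
    im=s["pixels"].astype(float).sum(2)/3; f=[]
    for c in cols:
        v=im[lo:hi,c]; k=[i for i in range(len(v)-1) if v[i]>th>=v[i+1]]
        if k: f.append([c,lo+k[-1]+(v[k[-1]]-th)/(v[k[-1]]-v[k[-1]+1])])
    return np.array(f)
E
python3 - <<'E'
from workcell import ctrl
from h import *
a=pickle.load(open("s3.pkl","rb")); s=ctrl.snapshot("wrist"); pickle.dump(s,open("s4.pkl","wb"))
print(shift(a,s,285,110,348,260))
g=s["pixels"].astype(int).sum(2)//3
print("col315",g[60:135,315].tolist()); print("col305",g[60:135,305].tolist())
E
```

```text
(0, 1, 0.973)
col315 [194, 195, 195, 194, 194, 195, 195, 193, 193, 200, 212, 220, 222, 223, 223, 223, 224, 224, 224, 224, 223, 221, 218, 215, 214, 216, 218, 218, 218, 215, 215, 217, 219, 220, 220, 219, 218, 214, 201, 172, 139, 125, 124, 123, 124, 124, 124, 124, 124, 126, 134, 149, 148, 123, 94, 98, 112, 118, 119, 120, 119, 120, 119, 119, 118, 118, 123, 136, 150, 162, 172, 179, 185, 189, 194]
col305 [195, 195, 195, 195, 195, 194, 192, 190, 196, 207, 205, 183, 147, 124, 121, 122, 122, 120, 120, 119, 120, 120, 121, 120, 118, 117, 117, 118, 119, 119, 118, 118, 119, 122, 131, 150, 167, 173, 164, 144, 128, 125, 124, 124, 124, 124, 124, 124, 125, 123, 124, 124, 128, 139, 152, 146, 119, 102, 108, 114, 115, 116, 116, 117, 118, 120, 122, 133, 148, 162, 172, 180, 185, 190, 194]
```

```bash
for i in 1; do :; done; python3 -m crank '.01 .002 0 0 0 0 0;.01 0 0 0 0 0 0';python3 -m crank '.01 .002 0 0 0 0 0;.01 0 0 0 0 0 0';python3 -m crank '.01 .001 0 0 0 0 0;.01 0 0 0 0 0 0'
python3 - <<'E'
from workcell import ctrl
from h import *
a=pickle.load(open("s3.pkl","rb")); s=ctrl.snapshot("wrist"); pickle.dump(s,open("s4.pkl","wb"))
print(shift(a,s,285,110,348,260))
g=s["pixels"].astype(int).sum(2)//3
print("col315",g[90:135,315].tolist())
E
```

```text
clock: 7.75
eef_pos: [0.6475, -0.1526, 0.0366]
tool_rot: [0.707, 0.707, -0.005, 0.003]
ft_force: [-9.0, -12.4, 3.1]
finger_gap: 0.0255
gripper_force: 45.0
clock: 7.95
eef_pos: [0.6476, -0.1506, 0.0366]
tool_rot: [0.707, 0.707, -0.005, 0.003]
ft_force: [-8.8, -12.7, 2.8]
finger_gap: 0.0256
gripper_force: 45.0
clock: 8.15
eef_pos: [0.6475, -0.1498, 0.0366]
tool_rot: [0.708, 0.707, -0.005, 0.003]
ft_force: [-9.6, -13.7, 3.4]
finger_gap: 0.0258
gripper_force: 45.0
(0, 1, 0.963)
col315 [222, 219, 217, 217, 216, 215, 217, 218, 218, 218, 218, 218, 219, 219, 220, 219, 219, 216, 206, 183, 150, 121, 103, 81, 78, 97, 112, 118, 119, 120, 120, 120, 119, 120, 119, 119, 124, 136, 151, 162, 173, 180, 186, 190, 195]
```

```bash
python3 -m crank '.01 .001 0 0 0 0 0;.01 0 0 0 0 0 0';python3 -m crank '.01 .001 0 0 0 0 0;.01 0 0 0 0 0 0';python3 -m crank '.01 .001 0 0 0 0 0;.01 0 0 0 0 0 0'
python3 - <<'E'
from workcell import ctrl
from h import *
a=pickle.load(open("s3.pkl","rb")); s=ctrl.snapshot("wrist"); pickle.dump(s,open("s4.pkl","wb"))
print(shift(a,s,285,110,348,260))
g=s["pixels"].astype(int).sum(2)//3
print("col315",g[90:135,315].tolist())
E
```

```text
clock: 8.4
eef_pos: [0.6475, -0.1488, 0.0366]
tool_rot: [0.708, 0.707, -0.005, 0.003]
ft_force: [-8.8, -13.5, 3.4]
finger_gap: 0.0256
gripper_force: 45.0
clock: 8.6
eef_pos: [0.6475, -0.1486, 0.0366]
tool_rot: [0.708, 0.707, -0.006, 0.003]
ft_force: [-9.1, -14.6, 2.1]
finger_gap: 0.0256
gripper_force: 45.0
clock: 8.8
eef_pos: [0.6475, -0.1485, 0.0366]
tool_rot: [0.708, 0.706, -0.006, 0.004]
ft_force: [-8.1, -16.1, 3.2]
finger_gap: 0.0257
gripper_force: 45.0
(0, 1, 0.964)
col315 [223, 224, 224, 223, 222, 219, 215, 213, 215, 217, 218, 218, 218, 218, 219, 219, 220, 219, 220, 218, 215, 200, 165, 110, 78, 95, 112, 118, 120, 121, 121, 121, 119, 119, 118, 119, 121, 129, 144, 160, 171, 179, 185, 190, 194]
```

The nose is home (y stopped at −0.1486 while force rose) and the stock is against the rail. Next: release, go around behind the blade, and swing it with closed fingers.

```bash
python3 -m crank '.045 0 0 0 0 0 0;.045 0 0 0 0 0 0;.045 0 0 0 0 0 0;.045 0 0 -.035 0 0 0;.045 0 0 -.04 0 0 0;.0 -.022 -.044 0 0 0 0;.0 -.025 -.044 0 0 0 0;.0 0 0 0 0 0 0' 20
python3 -m crank '.0 0 0 0 0 0 0;.0 0 0 0 0 0 0'
python3 - <<'E'
from workcell import ctrl
from h import *
s=ctrl.snapshot("wrist"); pickle.dump(s,open("s5.pkl","wb")); print(ctrl.read_state()["eef_pos"])
cv2.imwrite("pics/w5.png",s["pixels"][:,:,::-1])
E
```

```text
clock: 9.65
eef_pos: [0.5582, -0.188, 0.1097]
tool_rot: [0.707, 0.707, -0.001, -0.001]
ft_force: [1.5, 0.6, 0.2]
finger_gap: 0.0242
gripper_force: 0.0
clock: 9.85
eef_pos: [0.5637, -0.1862, 0.1106]
tool_rot: [0.706, 0.708, 0.001, 0.001]
ft_force: [0.4, 0.5, 0.5]
finger_gap: 0.0083
gripper_force: 0.0
[ 0.56387403 -0.18609205  0.11045825]
```

View pics/w5.png

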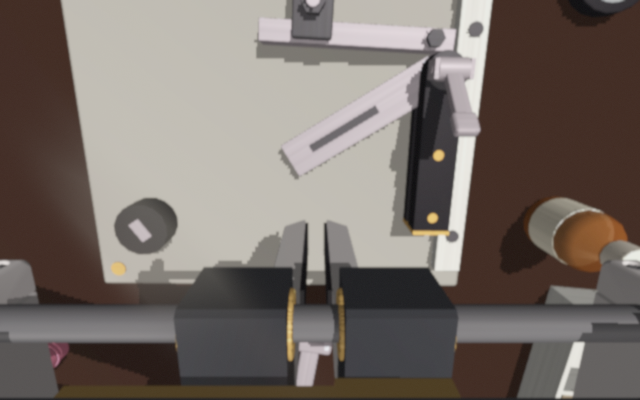

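The bevel lies along the rail with its nose at the stop's heel: the stock runs from (440,60) to (430,232) and the blade tip is at (292,160). The fingers are clear below the blade.

```bash
python3 - <<'E'
from h import *
s=pickle.load(open("s5.pkl","rb"))
print(cast(s,[[282,150],[297,176],[403,115],[315,112]],.026).round(4))
print(cast(s,[[438.5,155.5],[432.5,218]],.042).round(4))
E
python3 -m crank '0 0 0 .04 0 0 0;0 0 0 .03 0 0 0;0 0 0 .011 0 0 0;0 0 0 0 0 0 0'
```

```text
[[ 0.5396 -0.1498  0.026 ]
 [ 0.5503 -0.169   0.026 ]
 [ 0.6256 -0.1246  0.026 ]
 [ 0.5634 -0.1228  0.026 ]]
[[ 0.6476 -0.1509  0.042 ]
 [ 0.6475 -0.1958  0.042 ]]
clock: 10.3
eef_pos: [0.5618, -0.1856, 0.0267]
tool_rot: [0.706, 0.708, -0.001, -0.002]
ft_force: [-0.2, -0.2, 0.1]
finger_gap: 0.0004
gripper_force: 0.0
```

```bash
python3 -m crank '0 .01 0 0 0 0 0;0 .01 0 0 0 0 0;0 .01 0 0 0 0 0;0 .01 0 0 0 0 0;0 .01 0 0 0 0 0;0 .01 0 0 0 0 0;0 .006 0 0 0 0 0;0 0 0 0 0 0 0'
python3 -m crank '0 .003 0 0 0 0 0;0 0 0 0 0 0 0';python3 -m crank '0 .002 0 0 0 0 0;0 0 0 0 0 0 0'
python3 - <<'E'
from workcell import ctrl
from h import *
s=ctrl.snapshot("wrist"); pickle.dump(s,open("s6.pkl","wb"))
g=s["pixels"].astype(int).sum(2)//3
for c in (260,280,370,385): print(c,g[60:260,c][::2].tolist())
E
```

```text
clock: 11.1
eef_pos: [0.5622, -0.1195, 0.0289]
tool_rot: [0.706, 0.708, 0.0, -0.0]
ft_force: [-0.9, 0.4, -0.1]
finger_gap: 0.0006
gripper_force: 0.0
clock: 11.3
eef_pos: [0.5622, -0.1176, 0.0289]
tool_rot: [0.706, 0.708, 0.0, -0.0]
ft_force: [0.2, -0.5, 0.2]
finger_gap: -0.0002
gripper_force: 0.0
clock: 11.5
eef_pos: [0.562, -0.116, 0.0289]
tool_rot: [0.707, 0.708, -0.0, -0.0]
ft_force: [-0.1, -1.3, -0.3]
finger_gap: 0.0005
gripper_force: 0.4
260 [162, 162, 162, 163, 163, 163, 163, 163, 163, 163, 163, 163, 163, 163, 163, 163, 163, 163, 163, 164, 163, 163, 164, 163, 163, 163, 163, 164, 164, 163, 164, 164, 164, 163, 163, 164, 163, 163, 149, 108, 116, 167, 179, 179, 180, 181, 179, 177, 175, 175, 177, 178, 178, 180, 173, 129, 95, 133, 169, 173, 174, 177, 179, 177, 176, 174, 172, 173, 176, 176, 175, 175, 173, 171, 173, 174, 176, 175, 176, 175, 174, 167, 127, 104, 139, 164, 166, 166, 165, 165, 166, 166, 165, 166, 166, 167, 166, 166, 166, 166]
280 [162, 161, 162, 162, 163, 163, 163, 162, 163, 163, 163, 163, 163, 159, 133, 125, 125, 126, 125, 116, 105, 104, 105, 104, 104, 102, 99, 100, 99, 9
[... 646 characters left out ...]
171, 177, 177, 178, 179, 181, 180, 177, 173, 140, 93, 91, 91, 90, 106, 161, 175, 177, 177, 177, 178, 180, 179, 173, 140, 137, 162, 163, 163, 163, 163, 163, 163, 163, 163, 163, 163, 163, 163, 162, 162]
385 [161, 162, 162, 162, 162, 162, 162, 161, 162, 162, 162, 162, 162, 162, 162, 163, 162, 162, 162, 162, 162, 162, 162, 162, 162, 162, 162, 162, 162, 162, 162, 162, 163, 162, 162, 162, 162, 162, 162, 162, 162, 156, 121, 108, 151, 179, 182, 182, 185, 184, 183, 181, 181, 181, 182, 183, 184, 182, 142, 107, 126, 169, 177, 179, 181, 181, 178, 175, 152, 99, 91, 91, 91, 97, 149, 176, 177, 178, 178, 179, 181, 180, 176, 150, 137, 161, 162, 162, 162, 162, 162, 163, 162, 162, 162, 162, 162, 162, 163, 162]
```

```bash
python3 -m crank '0 .002 0 0 0 0 0;0 0 0 0 0 0 0';python3 -m crank '0 .002 0 0 0 0 0;0 0 0 0 0 0 0';python3 -m crank '0 .001 0 0 0 0 0;0 0 0 0 0 0 0;0 0 0 0 0 0 0'
python3 -m crank '0 .001 0 0 0 0 0;0 0 0 0 0 0 0;0 0 0 0 0 0 0'
```

```text
clock: 11.75
eef_pos: [0.5618, -0.1139, 0.0288]
tool_rot: [0.706, 0.708, -0.0, -0.0]
ft_force: [-2.2, -1.8, -0.6]
finger_gap: 0.0006
gripper_force: 0.8
clock: 11.95
eef_pos: [0.5617, -0.1134, 0.0289]
tool_rot: [0.706, 0.708, -0.002, 0.001]
ft_force: [-2.1, -4.4, -1.2]
finger_gap: 0.0005
gripper_force: 2.7
clock: 12.25
eef_pos: [0.5617, -0.1132, 0.0289]
tool_rot: [0.707, 0.708, -0.002, 0.001]
ft_force: [-2.2, -7.7, -0.9]
finger_gap: 0.0007
gripper_force: 3.5
clock: 12.55
eef_pos: [0.5617, -0.1132, 0.029]
tool_rot: [0.707, 0.708, -0.003, 0.002]
ft_force: [-2.1, -8.6, -1.5]
finger_gap: 0.0004
gripper_force: 4.5
```

```bash
python3 -m crank '0 -.004 0 0 0 0 0;0 -.012 0 0 0 0 0;0 -.01 0 -.03 0 0 0;0 0 0 -.05 0 0 0;0 0 .043 -.015 0 0 0;0 .005 .043 0 0 0 0;0 0 0 0 0 0 0;0 0 0 0 0 0 0'
python3 - <<'E'
from workcell import ctrl
from h import *
s=ctrl.snapshot("wrist"); pickle.dump(s,open("s7.pkl","wb")); print(ctrl.read_state()["eef_pos"])
cv2.imwrite("pics/w7.png",s["pixels"][:260,:,::-1])
E
```

```text
clock: 13.35
eef_pos: [0.6483, -0.1303, 0.1225]
tool_rot: [0.706, 0.708, -0.0, -0.001]
ft_force: [-0.9, -0.2, 0.1]
finger_gap: 0.0005
gripper_force: 0.0
[ 0.64760537 -0.13041478  0.12300219]
```

View pics/w7.png

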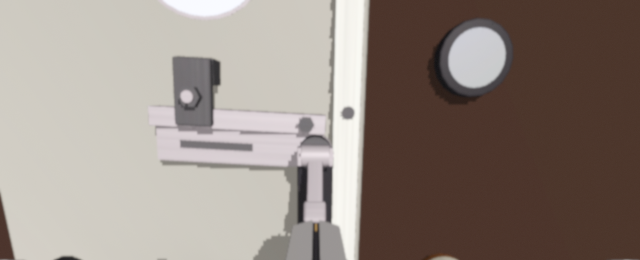

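The blade lies flush along the stop's right face, with both edges parallel from (157,130) to (300,135). The lever end is at (315,212), directly ahead of the closed fingertips. Next I'll press the lever down.

```bash
python3 -m crank '0 -.003 0 .025 0 0 0;0 0 0 .008 0 0 0;0 0 0 .008 0 0 0;0 0 0 .008 0 0 0;0 0 0 .006 0 0 0;0 0 0 0 0 0 0'
python3 -m crank '0 0 0 .004 0 0 0;0 0 0 0 0 0 0';python3 -m crank '0 0 0 .002 0 0 0;0 0 0 0 0 0 0';python3 -m crank '0 0 0 .002 0 0 0;0 0 0 0 0 0 0'
```

```text
clock: 14.0
eef_pos: [0.6482, -0.1341, 0.0695]
tool_rot: [0.707, 0.708, 0.0, 0.001]
ft_force: [0.6, -1.2, 1.0]
finger_gap: 0.0005
gripper_force: 0.7
clock: 14.2
eef_pos: [0.6479, -0.1329, 0.0647]
tool_rot: [0.706, 0.708, 0.0, -0.001]
ft_force: [-0.1, -1.3, 3.7]
finger_gap: 0.0003
gripper_force: 2.2
clock: 14.4
eef_pos: [0.6481, -0.133, 0.0645]
tool_rot: [0.706, 0.708, 0.0, -0.0]
ft_force: [-4.2, -1.0, 8.3]
finger_gap: 0.0004
gripper_force: 3.9
clock: 14.6
eef_pos: [0.6482, -0.133, 0.0643]
tool_rot: [0.706, 0.708, 0.0, 0.0]
ft_force: [-4.6, -0.2, 13.1]
finger_gap: 0.0006
gripper_force: 6.6
```

```bash
python3 -m crank '0 0 0 .003 0 0 0;0 0 0 0 0 0 0';python3 -m crank '0 0 0 .002 0 0 0;0 0 0 0 0 0 0;0 0 0 0 0 0 0'
python3 -m crank '0 0 0 -.01 0 0 0;0 0 0 -.05 0 0 0;0 0 0 0 0 0 0;0 0 0 0 0 0 0'
python3 - <<'E'
from workcell import ctrl
from h import *
s=ctrl.snapshot("wrist"); pickle.dump(s,open("s8.pkl","wb")); a=pickle.load(open("s7.pkl","rb"))
print(shift(a,s,160,95,290,175))
cv2.imwrite("pics/w8.png",s["pixels"])
im=s["pixels"].astype(float).sum(2)/3
for c in range(220,292,14): print(c,im[100:180,c].astype(int).tolist())
print(im[130:260,316].astype(int).tolist())
E
```

```text
clock: 14.8
eef_pos: [0.6485, -0.133, 0.064]
tool_rot: [0.706, 0.708, 0.001, 0.001]
ft_force: [-8.0, 1.0, 21.5]
finger_gap: 0.0008
gripper_force: 10.5
clock: 15.1
eef_pos: [0.6487, -0.133, 0.0639]
tool_rot: [0.706, 0.708, 0.001, 0.001]
ft_force: [-10.5, 1.5, 26.1]
finger_gap: 0.0003
gripper_force: 13.1
clock: 15.5
eef_pos: [0.6491, -0.1329, 0.1173]
tool_rot: [0.706, 0.708, 0.001, 0.001]
ft_force: [-0.5, 0.6, -0.6]
finger_gap: 0.0004
gripper_force: 0.0
(-5, 0, 0.857)
220 [198, 198, 198, 197, 193, 184, 189, 206, 215, 217, 218, 219, 221, 220, 219, 218, 216, 216, 216, 217, 217, 218, 218, 218, 214, 197, 167, 147, 163, 189, 205, 210, 210, 211, 212, 213, 214, 214, 213, 213, 210, 203, 185, 153, 126, 118, 117, 117, 119, 131, 161, 190, 205, 210, 211, 212, 212, 212, 213, 213, 213, 212, 207, 192, 167, 141, 133, 144, 171, 191, 198, 199, 199, 199, 199, 199, 200, 200, 200, 200]
234 [198, 198, 198, 198, 195, 188, 181, 193, 209, 217, 218, 219, 221, 221, 221, 219, 219, 218, 217, 217, 217, 217, 218, 218, 217, 211, 190, 159, 154, 180, 202, 209, 210, 211, 212, 212, 214, 214, 214, 213, 211, 206, 191, 162,
[... 1718 characters left out ...]
8, 135, 131, 129, 127, 127, 127, 127, 127, 127, 127, 127, 127, 127, 127, 127, 127]
[203, 170, 116, 82, 96, 112, 118, 119, 121, 121, 120, 124, 138, 156, 170, 180, 189, 198, 208, 218, 227, 231, 232, 228, 222, 215, 211, 206, 200, 193, 183, 174, 175, 193, 210, 216, 217, 216, 216, 216, 217, 216, 217, 217, 216, 216, 216, 216, 216, 216, 216, 216, 216, 215, 215, 216, 215, 215, 215, 215, 215, 215, 215, 215, 215, 215, 215, 215, 215, 215, 215, 215, 215, 215, 215, 214, 212, 211, 213, 216, 216, 215, 215, 215, 217, 218, 218, 216, 216, 215, 215, 210, 189, 153, 123, 114, 113, 111, 102, 85, 64, 50, 46, 44, 43, 44, 45, 44, 45, 45, 43, 44, 43, 44, 43, 44, 44, 45, 43, 43, 42, 42, 44, 44, 43, 43, 44, 42, 42, 43]
```

```bash
cat >> h.py <<'E'
def sub(v,lo,hi,th,up):
    k=[i for i in range(lo,hi) if ((v[i]<th<=v[i+1]) if up else (v[i]>th>=v[i+1]))]
    return None if not k else k[0]+(th-v[k[0]])/(v[k[0]+1]-v[k[0]])
def line(s,cols,lo,hi,th,up,z):
    im=s["pixels"].astype(float).sum(2)/3
    f=np.array([[c,e] for c in cols if (e:=sub(im[:,c],lo,hi,th,up)) is not None])
    P=cast(s,f,z)[:,:2]; p=np.polyfit(P[:,0],P[:,1],1); r=P[:,1]-np.polyval(p,P[:,0])
    return np.degrees(np.arctan(p[0])).round(2),p.round(4),abs(r).max().round(4)
E
python3 - <<'E'
from h import *
for n in ("s7.pkl","s8.pkl"):
    s=pickle.load(open(n,"rb")); C=range(220,284,3)
    print("stop right top edge",line(s,C,118,135,185,False,.032))
    print("stop left top edge",line(s,C,103,116,200,True,.032))
    print("blade right edge",line(s,C,158,170,185,False,.026))
    im=s["pixels"].astype(float).sum(2)/3; print([im[r,310:345].astype(int).tolist() for r in (230,)])
E
```

```text
stop right top edge (np.float64(-2.9), array([-0.0507, -0.0497]), np.float64(0.0001))
stop left top edge (np.float64(-2.83), array([-0.0494, -0.0373]), np.float64(0.0002))
blade right edge (np.float64(-2.82), array([-0.0492, -0.0766]), np.float64(0.0001))
[[149, 140, 116, 79, 75, 97, 98, 75, 73, 109, 137, 148, 149, 149, 150, 150, 149, 150, 150, 150, 150, 150, 150, 150, 150, 150, 150, 150, 153, 175, 209, 233, 240, 241, 242]]
stop right top edge (np.float64(-2.9), array([-0.0506, -0.0497]), np.float64(0.0001))
stop left top edge (np.float64(-2.81), array([-0.049 , -0.0374]), np.float64(0.0002))
blade right edge (np.float64(-0.76), array([-0.0132, -0.1   ]), np.float64(0.0001))
[[149, 141, 116, 78, 62, 69, 64, 52, 69, 109, 138, 149, 151, 150, 150, 151, 151, 151, 151, 150, 151, 151, 150, 151, 151, 151, 150, 151, 154, 175, 209, 232, 240, 242, 245]]
```

Careful check: the blade was flush (−2.8°) before the press and is 2° off after it. Next I'll check whether the stock or the blade moved.

```bash
python3 - <<'E'
from h import *
for n in ("s7.pkl","s8.pkl"):
    s=pickle.load(open(n,"rb")); im=s["pixels"].astype(float).sum(2)/3
    print(n,s["xyz"],s["rotation"].round(4))
    print("nose rows col316",im[125:140,316].astype(int).tolist())
    for r in (170,180,190,200,210):
        print(r,im[r,284:340].astype(int).tolist())
s=pickle.load(open("s8.pkl","rb"));crop(s,140,80,360,245,3,"pics/c8.png")
E
```

```text
s7.pkl [ 0.64842258 -0.05882419  0.29039721] [ 9.921e-01  1.900e-03 -8.000e-04  1.253e-01]
nose rows col316 [219, 218, 217, 217, 218, 219, 219, 215, 201, 165, 109, 79, 97, 112, 116]
170 [143, 130, 127, 127, 126, 127, 127, 127, 126, 127, 127, 125, 115, 87, 63, 60, 59, 56, 45, 38, 38, 39, 58, 110, 159, 183, 189, 191, 191, 192, 192, 193, 193, 193, 195, 196, 193, 178, 136, 81, 50, 42, 49, 58, 61, 63, 64, 94, 171, 223, 240, 243, 242, 243, 245, 245]
180 [196, 187, 165, 143, 133, 127, 127, 127, 126, 127, 127, 125, 114, 89, 67, 59, 56, 45, 39, 37, 37, 41, 65, 119, 165, 185, 190, 191, 192, 192, 194, 193, 193, 194, 195, 196, 193, 180, 144, 94, 67, 63, 62, 63, 62, 62, 65, 95, 169, 222, 240, 242, 242, 243, 245, 246]
190 [198, 197, 198, 197, 195, 182, 154, 133, 127, 126, 126, 125, 117, 95, 71, 55, 45, 38, 37, 37, 36, 44, 80, 135, 173, 188, 191, 192, 192, 193, 193, 193, 193, 194, 196, 196, 193, 180, 144, 94, 67, 61, 62, 61, 62, 62, 67, 103, 175, 224, 240, 242, 243, 244, 246, 246]
200 [198, 197, 197, 194, 182, 154, 133, 127, 127, 127, 127, 125, 117, 91, 59, 40, 37, 37, 35, 40, 49, 72, 111, 154, 180
[... 1226 characters left out ...]
8, 174, 202, 210, 211, 211, 212, 213, 213, 213, 214, 215, 216, 212, 194, 148, 91, 66, 61, 62, 63, 61, 62, 63, 80, 143, 203, 233, 242, 243, 244, 246, 247, 247, 246]
200 [197, 186, 158, 133, 128, 127, 128, 128, 127, 126, 115, 90, 67, 61, 59, 60, 60, 54, 44, 39, 57, 117, 175, 202, 210, 211, 211, 212, 213, 212, 213, 213, 215, 215, 211, 191, 143, 86, 64, 61, 61, 61, 61, 61, 63, 90, 165, 219, 239, 243, 244, 245, 247, 247, 247, 246]
210 [198, 198, 196, 185, 158, 134, 128, 128, 127, 127, 117, 97, 73, 63, 59, 58, 55, 51, 80, 135, 179, 202, 211, 214, 215, 215, 215, 215, 216, 216, 216, 216, 216, 216, 217, 216, 212, 199, 174, 127, 79, 63, 62, 60, 64, 91, 169, 222, 240, 244, 244, 245, 247, 247, 247, 246]
```

View pics/c8.png

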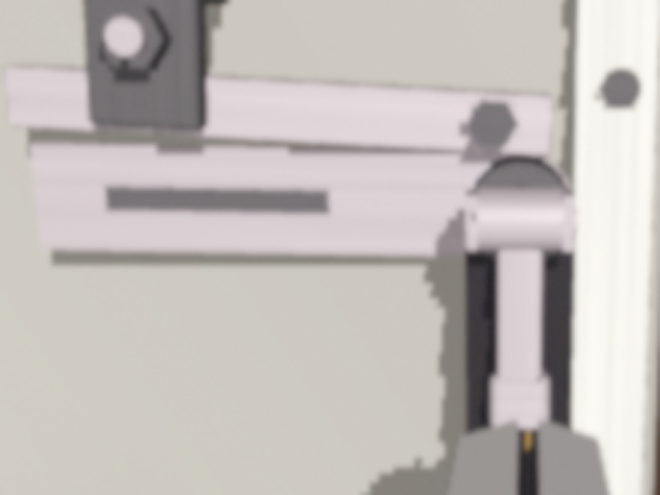

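The enlarged view shows the lever flat along the stock, but a wedge gap of about 2° between the blade and the stop's tip (crop row 145 at left versus 155 at right). I'll find the cause from the stock's edges.

```bash
python3 - <<'E'
from h import *
def vline(s,rows,lo,hi,th,up,z):
    im=s["pixels"].astype(float).sum(2)/3
    f=np.array([[e,r] for r in rows if (e:=sub(im[r],lo,hi,th,up)) is not None])
    P=cast(s,f,z)[:,:2]; p=np.polyfit(P[:,1],P[:,0],1); return np.degrees(np.arctan(p[0])).round(2),P[[0,-1]].round(4).tolist()
for n in ("s7.pkl","s8.pkl"):
    s=pickle.load(open(n,"rb"))
    print(n,"stock L",vline(s,range(178,216,2),290,300,92,False,.042),"stock R",vline(s,range(178,216,2),325,336,130,True,.042))
    print("rail far edge",vline(s,range(20,220,10),350,375,150,False,.022), "rail near",vline(s,range(20,110,6),320,350,190,True,.022))
E
```

```text
s7.pkl stock L (np.float64(0.55), [[0.6346, -0.1136], [0.6344, -0.1411]]) stock R (np.float64(0.3), [[0.6597, -0.1135], [0.6596, -0.141]])
rail far edge (np.float64(0.35), [[0.6842, -0.0039], [0.6834, -0.1441]]) rail near (np.float64(0.32), [[0.6613, -0.004], [0.661, -0.0614]])
s8.pkl stock L (np.float64(0.3), [[0.6347, -0.1151], [0.6346, -0.142]]) stock R (np.float64(0.4), [[0.6597, -0.115], [0.6596, -0.1419]])
rail far edge (np.float64(0.35), [[0.6841, -0.0076], [0.6833, -0.1452]]) rail near (np.float64(0.44), [[0.6613, -0.0077], [0.6609, -0.0641]])
```

The stock didn't move; the locking turned the blade itself 2° closed. To mend it I'll use a spread-finger nudge: one finger's back holds the stock against the rail while the other pushes the blade back flush under the lock friction. Then I'll press the lever again.

```bash
python3 -m crank '.07 -.006 -.035 0 0 0 0;.07 -.006 -.034 0 0 0 0;.07 0 0 0 0 0 .125;.07 0 0 0 0 0 .125;.07 0 0 0 0 0 0;.07 0 0 .03 0 0 0;.07 0 0 .02 0 0 0;.07 0 0 0 0 0 0'; python3 -m crank '.07 0 0 .02 0 0 0;.07 0 0 .01 0 0 0;.07 0 0 0 0 0 0;.07 0 0 0 0 0 0'
```

```text
clock: 16.35
eef_pos: [0.576, -0.1442, 0.0605]
tool_rot: [0.788, 0.615, -0.003, -0.005]
ft_force: [0.1, 0.5, -1.4]
finger_gap: 0.0611
gripper_force: 0.0
clock: 16.75
eef_pos: [0.5795, -0.1457, 0.0363]
tool_rot: [0.789, 0.614, 0.0, 0.0]
ft_force: [0.4, 0.2, -0.1]
finger_gap: 0.07
gripper_force: 0.0
```

```bash
python3 -m crank '.07 0 0 .007 0 0 0;.07 0 0 0 0 0 0;.07 .002 .007 0 0 0 0;.07 0 0 0 0 0 0'; python3 -m crank '.07 .0005 .002 0 0 0 0;.07 0 0 0 0 0 0'; python3 -m crank '.07 .0005 .002 0 0 0 0;.07 0 0 0 0 0 0'
```

```text
clock: 17.15
eef_pos: [0.5866, -0.1454, 0.0291]
tool_rot: [0.789, 0.614, -0.0, -0.0]
ft_force: [-1.3, 0.5, 0.8]
finger_gap: 0.0697
gripper_force: 1.0
clock: 17.35
eef_pos: [0.5868, -0.1455, 0.0292]
tool_rot: [0.789, 0.614, -0.002, -0.002]
ft_force: [-7.7, 0.8, 4.6]
finger_gap: 0.0701
gripper_force: 3.6
clock: 17.55
eef_pos: [0.587, -0.1455, 0.0294]
tool_rot: [0.789, 0.614, -0.003, -0.003]
ft_force: [-11.4, -0.3, 8.1]
finger_gap: 0.0699
gripper_force: 6.3
```

```bash
python3 -m crank '.07 .006 -.0005 0 0 0 0;.07 .006 -.0015 0 0 0 0;.07 .005 -.0012 0 0 0 0;.07 0 0 0 0 0 0'; python3 -m crank '.07 .002 -.0005 0 0 0 0;.07 0 0 0 0 0 0'; python3 -m crank '.07 .002 -.0005 0 0 0 0;.07 0 0 0 0 0 0'; python3 -m crank '.07 .002 -.0005 0 0 0 0;.07 0 0 0 0 0 0'
```

```text
clock: 17.95
eef_pos: [0.5871, -0.1315, 0.0282]
tool_rot: [0.79, 0.613, -0.006, -0.001]
ft_force: [-12.2, -7.3, 3.4]
finger_gap: 0.0698
gripper_force: 6.0
clock: 18.15
eef_pos: [0.5871, -0.1301, 0.0281]
tool_rot: [0.79, 0.613, -0.006, -0.001]
ft_force: [-11.7, -9.6, 3.6]
finger_gap: 0.0701
gripper_force: 5.9
clock: 18.35
eef_pos: [0.5871, -0.1281, 0.028]
tool_rot: [0.79, 0.613, -0.006, -0.001]
ft_force: [-11.8, -9.0, 2.7]
finger_gap: 0.0698
gripper_force: 5.8
clock: 18.55
eef_pos: [0.5871, -0.1263, 0.0279]
tool_rot: [0.79, 0.613, -0.006, -0.001]
ft_force: [-11.1, -8.7, 2.7]
finger_gap: 0.0699
gripper_force: 6.2
```

```bash
python3 -m crank '.07 .002 -.0005 0 0 0 0;.07 0 0 0 0 0 0'; python3 -m crank '.07 .002 -.0005 0 0 0 0;.07 0 0 0 0 0 0'; python3 -m crank '.07 .001 -.0002 0 0 0 0;.07 0 0 0 0 0 0'; python3 -m crank '.07 .001 -.0002 0 0 0 0;.07 0 0 0 0 0 0'
```

```text
clock: 18.75
eef_pos: [0.5871, -0.1248, 0.0279]
tool_rot: [0.79, 0.613, -0.007, -0.0]
ft_force: [-11.0, -11.1, 1.8]
finger_gap: 0.0699
gripper_force: 6.4
clock: 18.95
eef_pos: [0.587, -0.1231, 0.0278]
tool_rot: [0.79, 0.613, -0.007, 0.0]
ft_force: [-11.4, -11.3, 1.0]
finger_gap: 0.0699
gripper_force: 7.0
clock: 19.15
eef_pos: [0.587, -0.1228, 0.0278]
tool_rot: [0.79, 0.613, -0.007, 0.001]
ft_force: [-11.0, -13.3, 1.7]
finger_gap: 0.0702
gripper_force: 7.4
clock: 19.35
eef_pos: [0.587, -0.1225, 0.0278]
tool_rot: [0.79, 0.614, -0.008, 0.001]
ft_force: [-12.4, -14.6, 1.3]
finger_gap: 0.0696
gripper_force: 8.2
```

```bash
python3 -m crank '.07 .0015 -.0003 0 0 0 0;.07 0 0 0 0 0 0;.07 -.008 .002 0 0 0 0;.07 -.008 .002 0 0 0 0;.07 -.004 -.014 0 0 0 0;.07 0 0 -.04 0 0 0;0 0 0 -.05 0 0 0;0 0 0 0 0 0 -.125'; python3 -m crank '0 0 0 0 0 0 -.125;0 .01 .035 0 0 0 0;0 .01 .035 0 0 0 0;0 0 0 0 0 0 0;0 0 0 0 0 0 0'
cat > meas.py <<'E'
from workcell import ctrl
from h import *
s=ctrl.snapshot("wrist"); pickle.dump(s,open("s9.pkl","wb"))
P=lambda x,y,z: proj(s,[[x,y,z]])[0]
# columns over blade between x=.585 and .628; expected rows from geometry
c0,c1=int(P(.588,-.1,.026)[0]),int(P(.628,-.1,.026)[0]); C=range(c0,c1,2)
rs=P(.61,-.0805,.032)[1]; rb=P(.61,-.1075,.026)[1]; print(c0,c1,rs,rb)
print("stop R",line(s,C,int(rs-5),int(rs+7),185,False,.032)); print("blade R",line(s,C,int(rb-5),int(rb+7),185,False,.026))
E
python3 meas.py
```

```text
clock: 20.15
eef_pos: [0.5824, -0.1328, 0.1283]
tool_rot: [0.748, 0.663, 0.005, 0.007]
ft_force: [0.6, 0.3, 0.6]
finger_gap: 0.0572
gripper_force: 0.0
clock: 20.65
eef_pos: [0.6477, -0.1109, 0.1185]
tool_rot: [0.706, 0.708, -0.0, -0.0]
ft_force: [0.0, -0.7, -0.2]
finger_gap: 0.0177
gripper_force: 0.0
237 289 157.76806469139692 191.30588630883534
stop R (np.float64(-3.22), array([-0.0563, -0.0458]), np.float64(0.0003))
blade R (np.float64(-0.47), array([-0.0083, -0.1023]), np.float64(0.0009))
```

```bash
python3 - <<'E'
from h import *
s=pickle.load(open("s9.pkl","rb")); im=s["pixels"].astype(float).sum(2)/3
for c in range(225,300,10): print(c,im[180:206,c].astype(int).tolist())
for c in range(190,300,20): print(c,im[146:172,c].astype(int).tolist())
E
```

```text
225 [188, 195, 197, 198, 198, 198, 199, 199, 199, 197, 192, 174, 147, 137, 158, 177, 184, 186, 186, 186, 186, 186, 186, 186, 185, 186]
235 [187, 195, 197, 197, 198, 198, 199, 199, 199, 198, 193, 179, 155, 141, 158, 177, 184, 185, 185, 185, 185, 185, 185, 185, 185, 185]
245 [185, 194, 196, 197, 197, 198, 198, 199, 200, 199, 195, 184, 161, 146, 158, 177, 184, 185, 185, 185, 185, 185, 185, 185, 185, 185]
255 [196, 196, 196, 196, 197, 197, 198, 199, 200, 199, 195, 186, 164, 147, 158, 177, 183, 185, 185, 185, 184, 184, 185, 184, 184, 184]
265 [197, 196, 196, 196, 196, 197, 198, 199, 200, 199, 197, 190, 169, 140, 133, 157, 176, 183, 184, 184, 184, 184, 184, 184, 184, 185]
275 [198, 196, 196, 196, 196, 196, 197, 198, 199, 199, 197, 191, 173, 146, 136, 157, 176, 183, 184, 184, 185, 185, 185, 184, 184, 184]
285 [197, 196, 195, 195, 195, 196, 197, 198, 199, 200, 198, 193, 177, 152, 127, 120, 130, 155, 174, 182, 181, 178, 174, 173, 175, 178]
295 [136, 126, 124, 125, 124, 125, 126, 127, 128, 128, 127, 126, 122, 120, 117, 115, 115, 115, 115, 115, 115, 115, 115, 115, 115, 115]
190 [103, 103, 103, 104, 103, 101, 103, 114, 123, 120, 123, 151, 178, 191, 195, 196, 197, 199, 200, 199, 198, 198, 195, 189, 171, 139]
210 [96, 96, 96, 96, 97, 96, 96, 99, 111, 119, 113, 109, 117, 138, 167, 188, 196, 198, 199, 200, 200, 199, 196, 192, 180, 154]
230 [202, 202, 201, 202, 202, 202, 203, 203, 201, 192, 170, 145, 161, 186, 195, 196, 197, 197, 198, 199, 200, 199, 198, 195, 188, 167]
250 [205, 204, 203, 203, 203, 202, 203, 203, 204, 202, 193, 168, 132, 135, 167, 189, 196, 196, 198, 199, 200, 199, 198, 196, 190, 176]
270 [207, 206, 205, 204, 203, 203, 203, 203, 203, 204, 202, 195, 173, 153, 169, 189, 196, 196, 197, 198, 199, 199, 199, 197, 196, 196]
290 [206, 207, 206, 205, 204, 204, 203, 202, 202, 203, 204, 203, 197, 186, 181, 191, 196, 196, 196, 196, 199, 200, 199, 198, 196, 195]
```

```bash
python3 - <<'E'
from h import *
for n,x0 in (("s7.pkl",-.1085),("s8.pkl",0),("s9.pkl",0)):
    s=pickle.load(open(n,"rb"))
    P=lambda x,y,z: proj(s,[[x,y,z]])[0]
    c0,c1=int(P(.545,-.1,.026)[0]),int(P(.612,-.1,.026)[0])
    rb=P(.58,-.1075,.026)[1]; rs=P(.6,-.0805,.032)[1]
    print(n,"bladeR",*line(s,range(c0,c1,2),int(rb-6),int(rb+7),165,False,.026))
    cs=range(int(P(.585,-.1,.026)[0]),int(P(.63,-.1,.026)[0]),2)
    print("   stopR",*line(s,cs,int(rs-5),int(rs+7),185,False,.032))
    # slot
    im=s["pixels"].astype(float).sum(2)/3; pts=[]
    for c in range(int(P(.565,-.1,.026)[0]),int(P(.6,-.1,.026)[0]),2):
        r0=int(P(.58,-.0935,.026)[1])-10; v=im[r0:r0+22,c]; w=np.clip(170-v,0,None)
        pts.append([c,r0+(w*np.arange(22)).sum()/max(w.sum(),1e-6)])
    Q=cast(s,pts,.026); p=np.polyfit(Q[:,0],Q[:,1],1); print("   slot",np.degrees(np.arctan(p[0])).round(2),Q[[0,-1],:2].round(4).tolist())
E
```

```text
s7.pkl bladeR -2.81 [-0.0491 -0.0772] 0.0001
   stopR -2.93 [-0.0512 -0.0494] 0.0001
   slot -2.86 [[0.5652, -0.0917], [0.5984, -0.0933]]
s8.pkl bladeR -0.77 [-0.0134 -0.1004] 0.0001
   stopR -2.96 [-0.0517 -0.049 ] 0.0001
   slot -1.01 [[0.5653, -0.0946], [0.5993, -0.0953]]
s9.pkl bladeR -0.94 [-0.0164 -0.0982] 0.0001
   stopR -3.31 [-0.0578 -0.0449] 0.0003
   slot -0.95 [[0.5651, -0.0944], [0.5986, -0.0951]]
```

The blade flexed to flush under the push but sprang back, so the lock has to be released and reset. I'll grip the lever end from the sides and raise it.

```bash
python3 -m crank '.03 -.014 0 0 0 0 0;.03 -.014 0 0 0 0 0;.03 0 0 .03 0 0 0;.03 0 0 .02 0 0 0;.03 0 0 .012 0 0 0;.03 0 0 0 0 0 0' 15
python3 -m crank '.005 0 0 0 0 0 0;.005 0 0 0 0 0 0;.005 0 0 0 0 0 0'
python3 -m crank '.005 0 0 -.004 0 0 0;.005 0 0 0 0 0 0';python3 -m crank '.005 .001 0 -.004 0 0 0;.005 0 0 0 0 0 0'
```

```text
clock: 21.3
eef_pos: [0.6457, -0.14, 0.0549]
tool_rot: [0.707, 0.707, -0.001, -0.002]
ft_force: [-0.2, -0.1, 0.3]
finger_gap: 0.0299
gripper_force: 0.0
clock: 21.6
eef_pos: [0.6475, -0.1396, 0.0588]
tool_rot: [0.706, 0.708, -0.0, 0.001]
ft_force: [-2.5, -0.1, 2.2]
finger_gap: 0.0139
gripper_force: 15.0
clock: 21.8
eef_pos: [0.6473, -0.1393, 0.0608]
tool_rot: [0.706, 0.708, -0.0, 0.0]
ft_force: [0.5, -2.0, -3.1]
finger_gap: 0.0135
gripper_force: 15.0
clock: 22.0
eef_pos: [0.6465, -0.1383, 0.0639]
tool_rot: [0.706, 0.708, -0.001, -0.001]
ft_force: [-0.8, -3.5, -7.8]
finger_gap: 0.0139
gripper_force: 15.0
```

```bash
python3 -m crank '.005 .001 0 -.004 0 0 0;.005 0 0 0 0 0 0' 25;python3 -m crank '.005 .002 0 -.004 0 0 0;.005 0 0 0 0 0 0'
python3 - <<'E'
from workcell import ctrl
from h import *
s=ctrl.snapshot("wrist"); pickle.dump(s,open("s10.pkl","wb"))
P=proj(s,[[.648,-.096,.05],[.648,-.128,.042],[.635,-.2,.042],[.661,-.2,.042],[.648,-.208,.042]]); print(P.round())
im=s["pixels"].astype(float).sum(2)/3
for r in (170,190,210,230,250): print(r,im[r,285:345].astype(int).tolist())
E
```

```text
clock: 22.2
eef_pos: [0.6465, -0.1371, 0.0682]
tool_rot: [0.706, 0.708, -0.001, -0.001]
ft_force: [-1.2, -2.8, -7.1]
finger_gap: 0.0133
gripper_force: 24.9
clock: 22.4
eef_pos: [0.6472, -0.1353, 0.0735]
tool_rot: [0.706, 0.708, -0.0, 0.0]
ft_force: [-0.8, -3.0, -6.8]
finger_gap: 0.0133
gripper_force: 25.0
[[317. 160.]
 [317. 211.]
 [296. 317.]
 [336. 317.]
 [316. 327.]]
170 [140, 139, 139, 139, 139, 140, 140, 148, 172, 195, 205, 206, 198, 180, 164, 159, 158, 159, 158, 159, 159, 162, 170, 183, 191, 195, 196, 197, 198, 199, 200, 201, 201, 201, 198, 197, 198, 197, 193, 180, 166, 160, 160, 159, 159, 159, 158, 155, 170, 197, 209, 212, 217, 227, 237, 241, 242, 241, 241, 242]
190 [128, 125, 127, 125, 125, 126, 126, 124, 114, 86, 63, 60, 60, 55, 45, 39, 35, 37, 37, 38, 58, 118, 177, 210, 223, 226, 226, 227, 229, 230, 231, 232, 233, 234, 236, 238, 240, 239, 232, 204, 149, 87, 65, 62, 62, 61, 62, 63, 62, 62, 65, 82, 146, 205, 232, 241, 241, 241, 242, 244]
210 [156, 132, 126, 126, 126, 126, 126, 124, 115, 89, 67, 59, 60, 59, 57, 53, 43, 38, 37, 37, 59, 123, 181, 212, 223, 225, 226, 226, 227, 228, 229, 229, 230, 231, 233, 235, 236, 235, 226, 199, 144, 85, 62, 61, 60, 61, 60, 62, 61, 61, 66, 102, 173, 223, 239, 241, 241, 243, 244, 245]
230 [149, 149, 149, 149, 149, 149, 149, 149, 149, 149, 149, 149, 149, 145, 129, 92, 53, 60, 119, 171, 200, 215, 221, 223, 223, 224, 225, 226, 227, 228, 229, 230, 232, 232, 233, 232, 222, 193, 157, 139, 134, 124, 106, 74, 47, 46, 81, 121, 143, 149, 149, 149, 149, 150, 150, 149, 150, 150, 149, 149]
250 [149, 149, 149, 149, 149, 149, 149, 149, 149, 149, 147, 137, 108, 68, 42, 33, 31, 41, 77, 124, 155, 167, 172, 171, 167, 156, 150, 152, 151, 144, 138, 137, 135, 132, 126, 122, 121, 120, 120, 119, 116, 107, 83, 52, 30, 29, 33, 39, 60, 100, 135, 148, 149, 149, 150, 150, 150, 150, 150, 149]
```

```bash
python3 -m crank '.005 .002 0 -.004 0 0 0;.005 .003 0 -.004 0 0 0;.005 .003 0 -.004 0 0 0;.005 .003 0 -.004 0 0 0;.005 0 0 0 0 0 0;.005 0 0 0 0 0 0'
python3 - <<'E'
from workcell import ctrl
from h import *
s=ctrl.snapshot("wrist"); pickle.dump(s,open("s10.pkl","wb"))
for x in (.635,.661): print(proj(s,[[x,-.11,.042],[x,-.13,.042]]).round(1).tolist())
im=s["pixels"].astype(float).sum(2)/3
for r in (180,190,200,210): print(r,sub(im[r],280,310,92,False),sub(im[r],325,345,130,True))
E
```

```text
clock: 23.05
eef_pos: [0.648, -0.1236, 0.0902]
tool_rot: [0.706, 0.708, 0.001, 0.001]
ft_force: [-1.1, -1.3, 0.6]
finger_gap: 0.0129
gripper_force: 25.0
[[295.1, 193.5], [295.4, 223.1]]
[[335.7, 193.6], [335.2, 223.2]]
180 None None
190 294.4235294117647 333.8010752688172
200 294.9 333.75
210 294.85057471264366 333.46120689655174
```

The lever rose (force fell to zero at +31 mm) and the stock stayed flat against the rail. Next: release, push the blade flush again, then press in steps while watching it.

```bash
python3 -m crank '.03 0 0 0 0 0 0;.03 0 0 0 0 0 0;.03 0 0 -.04 0 0 0;0 0 0 0 0 0 0;0 0 0 0 0 0 0;0 0 0 0 0 0 0' 
cat > meas.py <<'E'
from workcell import ctrl
from h import *
import sys
s=ctrl.snapshot("wrist"); pickle.dump(s,open(sys.argv[1],"wb"))
P=lambda x,y,z: proj(s,[[x,y,z]])[0]
rb=P(.58,-.1075,.026)[1]; rs=P(.6,-.0805,.032)[1]
C=lambda a,b,z:range(int(P(a,-.1,z)[0]),int(P(b,-.1,z)[0]),2)
print("bladeR",*line(s,C(.545,.612,.026),int(rb-6),int(rb+8),165,False,.026))
print("stopR",*line(s,C(.585,.625,.032),int(rs-5),int(rs+7),185,False,.032))
E
python3 meas.py s11.pkl
```

```text
clock: 23.7
eef_pos: [0.647, -0.1238, 0.1281]
tool_rot: [0.706, 0.708, 0.0, -0.001]
ft_force: [-0.5, -0.8, 0.2]
finger_gap: 0.0093
gripper_force: 0.0
bladeR -0.39 [-0.0069 -0.1044] 0.0001
stopR -2.89 [-0.0505 -0.0497] 0.0001
```

```bash
python3 -m crank '0 -.004 -.043 0 0 0 0;0 -.004 -.042 0 0 0 0;0 0 0 .04 0 0 0;0 0 0 .04 0 0 0;0 0 0 .019 0 0 0;0 0 0 0 0 0 0;0 .008 0 0 0 0 0;0 0 0 0 0 0 0'
python3 -m crank '0 .004 0 0 0 0 0;0 .003 0 0 0 0 0;0 .002 0 0 0 0 0;0 0 0 0 0 0 0;0 0 0 0 0 0 0'
python3 -m crank '0 .002 0 0 0 0 0;0 0 0 0 0 0 0;0 0 0 0 0 0 0'
```

```text
clock: 24.55
eef_pos: [0.5624, -0.1233, 0.0302]
tool_rot: [0.706, 0.708, 0.0, -0.0]
ft_force: [-0.0, 0.0, 0.5]
finger_gap: 0.0006
gripper_force: 0.0
clock: 25.05
eef_pos: [0.5624, -0.1152, 0.0302]
tool_rot: [0.706, 0.708, 0.0, 0.0]
ft_force: [0.6, 0.4, -0.3]
finger_gap: 0.0006
gripper_force: 0.0
clock: 25.35
eef_pos: [0.5621, -0.1136, 0.03]
tool_rot: [0.706, 0.708, -0.0, 0.0]
ft_force: [-0.6, -1.6, 0.7]
finger_gap: 0.0006
gripper_force: 0.8
```

```bash
python3 -m crank '0 .002 0 0 0 0 0;0 0 0 0 0 0 0;0 .001 0 0 0 0 0;0 0 0 0 0 0 0'
python3 -m crank '0 -.003 0 0 0 0 0;0 -.01 0 0 0 0 0;0 -.01 0 -.03 0 0 0;0 0 0 -.05 0 0 0;0 0 .043 -.015 0 0 0;0 .002 .043 0 0 0 0;0 0 0 0 0 0 0;0 0 0 0 0 0 0'
python3 meas.py s12.pkl
python3 -m crank '0 0 0 .025 0 0 0;0 0 0 .005 0 0 0;0 0 0 .004 0 0 0;0 0 0 0 0 0 0'; python3 meas.py s13.pkl
python3 -m crank '0 0 0 .006 0 0 0;0 0 0 0 0 0 0'; python3 meas.py s14.pkl
python3 -m crank '0 0 0 .005 0 0 0;0 0 0 0 0 0 0'; python3 meas.py s15.pkl
```

```text
clock: 25.75
eef_pos: [0.5621, -0.1132, 0.0301]
tool_rot: [0.707, 0.708, -0.002, 0.002]
ft_force: [-0.3, -8.2, -0.6]
finger_gap: 0.0003
gripper_force: 3.8
clock: 26.55
eef_pos: [0.6482, -0.1308, 0.1232]
tool_rot: [0.706, 0.708, -0.0, -0.002]
ft_force: [-0.4, 0.0, 0.5]
finger_gap: 0.0002
gripper_force: 0.0
bladeR -2.8 [-0.049  -0.0773] 0.0001
stopR -2.74 [-0.0478 -0.0514] 0.0003
clock: 27.0
eef_pos: [0.6475, -0.1312, 0.0912]
tool_rot: [0.707, 0.708, -0.0, -0.0]
ft_force: [0.0, 0.1, 0.7]
finger_gap: 0.0007
gripper_force: 0.0
bladeR -2.77 [-0.0484 -0.0777] 0.0001
stopR -2.94 [-0.0514 -0.0493] 0.0002
clock: 27.25
eef_pos: [0.6492, -0.1326, 0.0863]
tool_rot: [0.707, 0.708, 0.0, 0.002]
ft_force: [0.2, -2.2, 3.2]
finger_gap: 0.0004
gripper_force: 1.4
bladeR -2.71 [-0.0473 -0.0784] 0.0001
stopR -2.93 [-0.0512 -0.0493] 0.0001
clock: 27.5
eef_pos: [0.649, -0.1319, 0.0808]
tool_rot: [0.707, 0.708, 0.0, 0.001]
ft_force: [1.1, -2.5, 4.2]
finger_gap: 0.0003
gripper_force: 1.7
bladeR -2.62 [-0.0457 -0.0794] 0.0001
stopR -2.88 [-0.0503 -0.0499] 0.0001
```

The blade drifts gradually as the cam goes down (the cam drags it). I'll press part way, reset the blade, and finish in small stages, watching the drift.

```bash
python3 -m crank '0 0 0 .004 0 0 0;0 0 0 0 0 0 0'; python3 meas.py s16.pkl
python3 -m crank '0 0 0 .004 0 0 0;0 0 0 0 0 0 0'; python3 meas.py s17.pkl
python3 -m crank '0 0 0 .003 0 0 0;0 0 0 0 0 0 0'; python3 meas.py s18.pkl
```

```text
clock: 27.75
eef_pos: [0.6477, -0.13, 0.075]
tool_rot: [0.706, 0.708, 0.0, -0.001]
ft_force: [0.9, 0.3, -1.0]
finger_gap: 0.0005
gripper_force: 0.0
bladeR -2.6 [-0.0454 -0.0796] 0.0001
stopR -2.84 [-0.0495 -0.0503] 0.0001
clock: 28.0
eef_pos: [0.6473, -0.1303, 0.0701]
tool_rot: [0.706, 0.708, -0.001, -0.002]
ft_force: [-0.1, -0.4, -0.2]
finger_gap: 0.0005
gripper_force: 0.0
bladeR -2.61 [-0.0456 -0.0795] 0.0001
stopR -2.74 [-0.0479 -0.0514] 0.0005
clock: 28.25
eef_pos: [0.648, -0.1309, 0.0683]
tool_rot: [0.706, 0.708, -0.0, -0.001]
ft_force: [0.1, -0.3, -0.2]
finger_gap: 0.0003
gripper_force: 0.0
bladeR -2.62 [-0.0457 -0.0794] 0.0001
stopR -2.93 [-0.0512 -0.0493] 0.0001
```

```bash
python3 -m crank '0 0 0 .003 0 0 0;0 0 0 0 0 0 0'; python3 meas.py s19.pkl
python3 -m crank '0 0 0 .002 0 0 0;0 0 0 0 0 0 0'; python3 meas.py s20.pkl
```

```text
clock: 28.5
eef_pos: [0.6485, -0.1314, 0.0663]
tool_rot: [0.706, 0.708, 0.0, 0.0]
ft_force: [0.6, -0.7, 0.5]
finger_gap: 0.0001
gripper_force: 0.5
bladeR -2.63 [-0.0459 -0.0793] 0.0001
stopR -2.85 [-0.0497 -0.0502] 0.0001
clock: 28.75
eef_pos: [0.6485, -0.1316, 0.0649]
tool_rot: [0.706, 0.708, 0.0, 0.001]
ft_force: [-0.7, -1.0, 3.7]
finger_gap: 0.0003
gripper_force: 2.0
bladeR -2.61 [-0.0457 -0.0794] 0.0001
stopR -2.82 [-0.0493 -0.0505] 0.0001
```

```bash
python3 -m crank '0 0 0 .002 0 0 0;0 0 0 0 0 0 0'; python3 meas.py s21.pkl
python3 -m crank '0 0 0 .0015 0 0 0;0 0 0 0 0 0 0'; python3 meas.py s22.pkl
```

```text
clock: 29.0
eef_pos: [0.6487, -0.1316, 0.0646]
tool_rot: [0.706, 0.708, 0.0, 0.001]
ft_force: [-2.8, -0.2, 10.7]
finger_gap: 0.0005
gripper_force: 5.1
bladeR -2.59 [-0.0453 -0.0797] 0.0001
stopR -2.83 [-0.0494 -0.0504] 0.0001
clock: 29.25
eef_pos: [0.6488, -0.1316, 0.0644]
tool_rot: [0.706, 0.708, 0.0, 0.001]
ft_force: [-4.7, -0.6, 14.6]
finger_gap: 0.0006
gripper_force: 7.1
bladeR -2.56 [-0.0447 -0.0801] 0.0001
stopR -2.82 [-0.0492 -0.0505] 0.0001
```

```bash
python3 -m crank '0 0 0 -.004 0 0 0;0 0 0 -.01 0 0 0;0 0 0 -.04 0 0 0;.045 0 0 0 0 0 0;.045 0 0 0 0 0 0;.045 0 0 0 0 0 0'; python3 meas.py s23.pkl; python3 - <<'E'
from h import *
from workcell import ctrl
sd=ctrl.snapshot("side"); pickle.dump(sd,open("side1.pkl","wb"))
s=pickle.load(open("s23.pkl","rb")); im=s["pixels"].astype(float).sum(2)/3
print(s["xyz"]); c=int(proj(s,[[.648,-.13,.05]])[0,0]); print(im[120:225,c].astype(int).tolist())
print(proj(s,[[.648,-.136,.0535],[.648,-.146,.0535]]).round(1))
E
```

```text
clock: 29.9
eef_pos: [0.6476, -0.1308, 0.1129]
tool_rot: [0.706, 0.708, -0.0, -0.001]
ft_force: [0.1, 0.2, -0.2]
finger_gap: 0.0209
gripper_force: 0.0
bladeR -2.66 [-0.0464 -0.0791] 0.0001
stopR -2.85 [-0.0498 -0.0503] 0.0002
[ 0.64783276 -0.05924932  0.28075405]
[224, 223, 222, 220, 218, 216, 217, 219, 220, 221, 222, 222, 221, 213, 188, 136, 82, 84, 106, 117, 121, 122, 123, 123, 124, 127, 140, 156, 170, 181, 191, 200, 208, 218, 227, 234, 236, 232, 225, 219, 214, 210, 205, 198, 190, 179, 177, 194, 212, 219, 220, 219, 219, 219, 219, 219, 219, 219, 219, 219, 218, 219, 219, 219, 218, 218, 218, 218, 218, 217, 217, 218, 218, 218, 217, 217, 217, 217, 217, 217, 217, 217, 216, 217, 217, 217, 217, 217, 216, 216, 215, 213, 212, 215, 218, 220, 220, 219, 218, 219, 221, 221, 220, 219, 219]
[[316.2 216.1]
 [316.1 229.8]]
```

Blade and stop now agree within about 0.2° with the lever flat. Next I'll grip the bevel, slide it away from the stop, lift it, and locate the loose stop.

```bash
python3 -m crank '.045 -.014 0 0 0 0 0;.045 0 0 .03 0 0 0;.045 0 0 .03 0 0 0;.045 0 0 .012 0 0 0;.045 0 0 .0045 0 0 0;.045 0 0 0 0 0 0;.045 0 0 0 0 0 0'
python3 -m crank '.01 0 0 0 0 0 0;.01 0 0 0 0 0 0;.01 0 0 0 0 0 0;.01 0 0 0 0 0 0;.01 -.005 0 0 0 0 0;.01 -.007 -.003 -.002 0 0 0;.01 0 -.003 -.02 0 0 0;.01 0 0 -.035 0 0 0' 45
python3 - <<'E'
from h import *
s=pickle.load(open("s0.pkl","rb"))["scene"]
print(cast(s,[[312.3,282.7],[360,287.7],[266,210]],.032).round(4))
print(cast(pickle.load(open("s5.pkl","rb")),[[434.5,38]],.034).round(4))
E
```

```text
clock: 30.7
eef_pos: [0.6494, -0.1456, 0.0397]
tool_rot: [0.706, 0.708, 0.001, 0.001]
ft_force: [0.6, 1.3, -0.2]
finger_gap: 0.0453
gripper_force: 0.0
clock: 31.5
eef_pos: [0.6379, -0.1562, 0.0881]
tool_rot: [0.707, 0.708, -0.003, -0.006]
ft_force: [0.6, 0.2, -9.1]
finger_gap: 0.0255
gripper_force: 45.0
[[ 0.6405  0.1753  0.032 ]
 [ 0.5498  0.2457  0.032 ]
 [ 0.6392 -0.0743  0.032 ]]
[[ 0.6408 -0.0753  0.034 ]]
```

```bash
python3 -m crank '.01 .04 -.001 0 0 0 0;.01 .04 -.001 0 0 0 0;.01 .04 -.001 0 0 0 0;.01 .04 -.001 0 0 0 0;.01 .04 -.001 0 0 0 0;.01 .03 -.001 0 0 0 0;.01 .008 0 0 0 0 0;.01 0 0 0 0 0 0'
python3 - <<'E'
from h import *
from workcell import ctrl
s=ctrl.snapshot("wrist"); pickle.dump(s,open("s24.pkl","wb"))
q=ctrl.read_state(); print(q["eef_pos"],q["q"].round(2))
im=s["pixels"].astype(int)
p=proj(s,[[.641,.1745,.032],[.5498,.2457,.032],[.66,.15,.022]]); print(p.round(1))
x,y=p[0].astype(int); g=im.sum(2)//3
sub_=g[max(y-25,0):y+25,x-25:x+25]; print(sub_.shape)
m=(sub_<150).astype(np.uint8); n,l,st,c=cv2.connectedComponentsWithStats(m)
for k in range(1,n):
    if 15<st[k,4]<500:
        P=c[k]+[x-25,max(y-25,0)]; print(st[k].tolist(),P.round(1),cast(s,P,.034).round(4))
E
```

```text
clock: 32.3
eef_pos: [0.6345, 0.0821, 0.0926]
tool_rot: [0.705, 0.709, -0.002, -0.001]
ft_force: [0.2, -1.0, -7.4]
finger_gap: 0.0252
gripper_force: 45.0
[0.63489896 0.08054563 0.09298599] [ 0.04  0.34  1.32 -0.    1.49  0.04]
[[327.1  65.2]
 [168.  -68.5]
 [354.9 105.9]]
(50, 50)
```

```bash
python3 -m crank '.01 0 0 .025 0 0 0;.01 0 0 .015 0 0 0;.01 0 0 .008 0 0 0;.01 0 0 0 0 0 0;.01 0 0 0 0 0 0';python3 -m crank '.01 0 0 .003 0 0 0;.01 0 0 0 0 0 0';python3 -m crank '.01 0 0 .003 0 0 0;.01 0 0 0 0 0 0'
```

```text
clock: 32.85
eef_pos: [0.6361, 0.0802, 0.0471]
tool_rot: [0.707, 0.708, 0.0, 0.0]
ft_force: [0.9, 0.0, -7.6]
finger_gap: 0.0254
gripper_force: 45.0
clock: 33.05
eef_pos: [0.6364, 0.0808, 0.0447]
tool_rot: [0.706, 0.708, 0.001, 0.0]
ft_force: [-0.3, 0.5, -7.8]
finger_gap: 0.0254
gripper_force: 45.0
clock: 33.25
eef_pos: [0.6357, 0.0809, 0.0408]
tool_rot: [0.706, 0.708, -0.0, -0.0]
ft_force: [-0.1, 0.5, -7.2]
finger_gap: 0.0253
gripper_force: 45.0
```

```bash
python3 -m crank '.01 0 0 .003 0 0 0;.01 0 0 0 0 0 0';python3 -m crank '.01 0 0 .0015 0 0 0;.01 0 0 0 0 0 0';python3 -m crank '.01 0 .007 .001 0 0 0;.01 0 .003 0 0 0 0;.01 0 0 0 0 0 0';python3 -m crank '.01 0 .002 0 0 0 0;.01 0 0 0 0 0 0';python3 -m crank '.01 0 .002 0 0 0 0;.01 0 0 0 0 0 0'
```

```text
clock: 33.45
eef_pos: [0.6363, 0.0809, 0.0392]
tool_rot: [0.706, 0.708, 0.0, 0.0]
ft_force: [-1.2, -0.4, -2.2]
finger_gap: 0.0256
gripper_force: 45.0
clock: 33.65
eef_pos: [0.6363, 0.0809, 0.0392]
tool_rot: [0.706, 0.708, 0.001, 0.001]
ft_force: [-3.5, 0.2, 4.2]
finger_gap: 0.0251
gripper_force: 45.0
clock: 33.95
eef_pos: [0.6437, 0.0811, 0.0392]
tool_rot: [0.706, 0.708, -0.002, -0.002]
ft_force: [-13.1, -1.0, 12.7]
finger_gap: 0.0258
gripper_force: 45.0
clock: 34.15
eef_pos: [0.6451, 0.0811, 0.0392]
tool_rot: [0.706, 0.708, -0.002, -0.002]
ft_force: [-14.7, 0.3, 14.3]
finger_gap: 0.0258
gripper_force: 45.0
clock: 34.35
eef_pos: [0.6472, 0.0812, 0.0391]
tool_rot: [0.706, 0.708, -0.002, -0.002]
ft_force: [-14.3, -0.2, 14.0]
finger_gap: 0.0258
gripper_force: 45.0
```

```bash
python3 -m crank '.01 0 .001 -.0025 0 0 0;.01 0 0 0 0 0 0';python3 -m crank '.01 0 .0015 0 0 0 0;.01 0 0 0 0 0 0';python3 -m crank '.01 0 .0015 0 0 0 0;.01 0 0 0 0 0 0';python3 -m crank '.01 0 .0015 0 0 0 0;.01 0 0 0 0 0 0'
```

```text
clock: 34.55
eef_pos: [0.6491, 0.0813, 0.0391]
tool_rot: [0.707, 0.708, -0.001, -0.002]
ft_force: [-8.2, 0.4, 4.2]
finger_gap: 0.0259
gripper_force: 45.0
clock: 34.75
eef_pos: [0.6492, 0.0813, 0.0392]
tool_rot: [0.707, 0.708, -0.002, -0.003]
ft_force: [-10.9, 0.7, 6.4]
finger_gap: 0.0255
gripper_force: 45.0
clock: 34.95
eef_pos: [0.6493, 0.0813, 0.0392]
tool_rot: [0.706, 0.708, -0.004, -0.004]
ft_force: [-15.3, -0.2, 9.2]
finger_gap: 0.0255
gripper_force: 45.0
clock: 35.15
eef_pos: [0.6493, 0.0813, 0.0392]
tool_rot: [0.706, 0.708, -0.005, -0.005]
ft_force: [-19.2, -0.3, 11.2]
finger_gap: 0.0255
gripper_force: 45.1
```

```bash
python3 -m crank '.01 0 -.0025 -.001 0 0 0;.01 .005 0 0 0 0 0;.01 .005 0 0 0 0 0;.01 0 0 0 0 0 0';python3 -m crank '.01 .003 0 0 0 0 0;.01 0 0 0 0 0 0';python3 -m crank '.01 .003 0 0 0 0 0;.01 0 0 0 0 0 0';python3 -m crank '.01 .002 0 0 0 0 0;.01 0 0 0 0 0 0';python3 -m crank '.01 .002 0 0 0 0 0;.01 0 0 0 0 0 0'
cat > meas2.py <<'E'
from workcell import ctrl
from h import *
import sys
s=ctrl.snapshot("wrist"); pickle.dump(s,open(sys.argv[1],"wb"))
im=s["pixels"].astype(int); 
m=((im.min(2)>150)&(im[:,:,0]-im[:,:,1]>3)&(im[:,:,2]-im[:,:,1]>-4)).astype(np.uint8)  # pinkish steel
n,l,st,c=cv2.connectedComponentsWithStats(m)
for k in range(1,n):
    if st[k,4]>250:
        y,x=np.nonzero(l==k); r=cv2.minAreaRect(np.c_[x,y].astype(np.float32))
        b=cast(s,cv2.boxPoints(r),.032)[:,:2]; print(st[k].tolist(),b.round(3).tolist())
print(s["pixels"][60,200],proj(s,[[.641,.1745,.032],[.55,.16,.026]]).round())
E
python3 meas2.py s25.pkl
```

```text
clock: 35.55
eef_pos: [0.6492, 0.0846, 0.0393]
tool_rot: [0.707, 0.707, -0.007, 0.001]
ft_force: [-11.5, -13.2, 6.2]
finger_gap: 0.0256
gripper_force: 45.0
clock: 35.75
eef_pos: [0.6492, 0.0867, 0.0393]
tool_rot: [0.707, 0.707, -0.008, 0.001]
ft_force: [-11.9, -14.7, 4.8]
finger_gap: 0.0255
gripper_force: 45.0
clock: 35.95
eef_pos: [0.6493, 0.0895, 0.0393]
tool_rot: [0.707, 0.707, -0.008, 0.001]
ft_force: [-12.0, -15.4, 4.9]
finger_gap: 0.0256
gripper_force: 45.0
clock: 36.15
eef_pos: [0.6493, 0.0913, 0.0393]
tool_rot: [0.707, 0.707, -0.008, 0.001]
ft_force: [-11.9, -15.4, 6.3]
finger_gap: 0.0253
gripper_force: 45.0
clock: 36.35
eef_pos: [0.6493, 0.0933, 0.0393]
tool_rot: [0.707, 0.707, -0.008, 0.001]
ft_force: [-11.8, -15.3, 5.8]
finger_gap: 0.0257
gripper_force: 45.0
[175, 0, 158, 108, 4204] [[0.586, 0.208], [0.595, 0.218], [0.659, 0.172], [0.65, 0.161]]
[80, 106, 265, 62, 10323] [[0.529, 0.137], [0.535, 0.162], [0.664, 0.156], [0.663, 0.131]]
[303, 167, 26, 90, 1868] [[0.643, 0.132], [0.656, 0.132], [0.656, 0.083], [0.642, 0.083]]
[104, 216, 146, 75, 847] [[0.528, 0.095], [0.608, 0.116], [0.613, 0.084], [0.531, 0.061]]
[188 184 175] [[298.  79.]
 [119. 110.]]
```

```bash
python3 -m crank '.01 .002 -.0015 0 0 0 0;.01 0 0 0 0 0 0';python3 -m crank '.01 .002 0 -.0005 0 0 0;.01 0 0 0 0 0 0';python3 -m crank '.01 .002 0 0 0 0 0;.01 0 0 0 0 0 0'; python3 -m crank '.01 .002 0 0 0 0 0;.01 0 0 0 0 0 0'; python3 meas2.py s26.pkl
```

```text
clock: 36.6
eef_pos: [0.6492, 0.0976, 0.0392]
tool_rot: [0.707, 0.707, -0.005, 0.001]
ft_force: [-7.5, -10.8, 2.4]
finger_gap: 0.0255
gripper_force: 45.0
clock: 36.8
eef_pos: [0.6492, 0.0987, 0.0393]
tool_rot: [0.707, 0.707, -0.006, 0.002]
ft_force: [-8.3, -13.0, 1.8]
finger_gap: 0.0254
gripper_force: 45.0
clock: 37.0
eef_pos: [0.6492, 0.0989, 0.0393]
tool_rot: [0.707, 0.707, -0.007, 0.003]
ft_force: [-8.8, -16.2, 1.4]
finger_gap: 0.0256
gripper_force: 45.0
clock: 37.2
eef_pos: [0.6493, 0.0991, 0.0394]
tool_rot: [0.708, 0.706, -0.008, 0.004]
ft_force: [-7.5, -19.8, 2.7]
finger_gap: 0.0254
gripper_force: 45.0
[155, 0, 178, 120, 4883] [[0.577, 0.214], [0.586, 0.224], [0.659, 0.172], [0.65, 0.161]]
[80, 106, 265, 62, 10312] [[0.529, 0.143], [0.535, 0.168], [0.664, 0.162], [0.663, 0.136]]
[303, 167, 26, 90, 1858] [[0.643, 0.138], [0.656, 0.138], [0.656, 0.088], [0.642, 0.088]]
[106, 226, 139, 66, 742] [[0.53, 0.096], [0.606, 0.115], [0.611, 0.087], [0.531, 0.067]]
[179 175 167] [[298.  92.]
 [120. 122.]]
```

The nose reached the swung stop's heel corner and jammed there, with force rising and no further motion. I'll back off 2 mm, release, swing the stop in with a closed finger first, then push the nose home.

```bash
python3 -m crank '.01 -.006 0 0 0 0 0;.01 0 0 0 0 0 0;.045 0 0 0 0 0 0;.045 0 0 0 0 0 0;.045 0 0 0 0 0 0;.045 0 0 -.03 0 0 0;.045 0 0 -.035 0 0 0;.03 .035 -.018 0 0 0 0'
python3 -m crank '0 .042 -.018 0 0 0 0;0 .042 -.018 0 0 0 0;0 .042 -.018 0 0 0 0;0 .008 0 0 0 0 0;0 0 0 0 0 0 0;0 0 0 0 0 0 0'
```

```text
clock: 38.05
eef_pos: [0.6392, 0.1356, 0.112]
tool_rot: [0.708, 0.706, 0.006, 0.005]
ft_force: [0.5, 1.6, 1.5]
finger_gap: 0.0399
gripper_force: 0.0
clock: 38.65
eef_pos: [0.5798, 0.2712, 0.1048]
tool_rot: [0.706, 0.708, 0.0, 0.001]
ft_force: [0.3, -0.5, 0.2]
finger_gap: 0.0007
gripper_force: 0.0
```

```bash
python3 - <<'E'
from h import *
from workcell import ctrl
st=ctrl.read_state(); print(st["eef_pos"],st["finger_gap"],st["q"].round(2))
s=ctrl.snapshot("scene"); pickle.dump(s,open("sc1.pkl","wb"))
s0=pickle.load(open("s0.pkl","rb"))["scene"]; print(cast(s0,[[396,258]],.02).round(3), cast(s0,[[371,372]],.035).round(3))
E
```

```text
[0.57978248 0.27122611 0.10483732] 0.0007242060441715933 [ 0.35  0.33  1.31 -0.    1.5   0.35]
[[0.424 0.22  0.02 ]] [[0.639 0.423 0.035]]
```

```bash
python3 -m crank '0 0 0 .04 0 0 0;0 0 0 .025 0 0 0;0 0 0 .01 0 0 0;0 0 0 0 0 0 0;0 -.008 0 0 0 0 0;0 -.008 0 0 0 0 0;0 -.008 0 0 0 0 0;0 -.008 0 0 0 0 0'
python3 -m crank '0 -.008 0 0 0 0 0;0 -.008 0 0 0 0 0;0 -.008 0 0 0 0 0;0 -.008 0 0 0 0 0;0 -.005 0 0 0 0 0;0 0 0 0 0 0 0'
python3 -m crank '0 .008 0 0 0 0 0;0 .015 0 -.03 0 0 0;0 0 0 -.045 0 0 0;.0 -.05 0 0 0 0 0;.0 -.045 0 0 0 0 0;.0 -.04 .01 0 0 0 0;.0 0 0 0 0 0 0'
cat > meas3.py <<'E'
from workcell import ctrl
from h import *
import sys
s=ctrl.snapshot("wrist"); pickle.dump(s,open(sys.argv[1],"wb")); print(ctrl.read_state()["eef_pos"].round(4),s["xyz"])
im=s["pixels"].astype(int); g=im.sum(2)//3
for X in (.56,.58,.6,.62):
    a=proj(s,[[X,.225,.03]])[0]; b=proj(s,[[X,.12,.026]])[0]; c=int(a[0]); r=slice(max(int(a[1]),0),int(b[1]),2); print(X,c,r.start,g[r,c].tolist())
E
python3 meas3.py s27.pkl
```

```text
clock: 39.5
eef_pos: [0.5798, 0.2392, 0.0309]
tool_rot: [0.707, 0.708, 0.001, 0.0]
ft_force: [0.2, 0.3, 0.2]
finger_gap: 0.0008
gripper_force: 0.3
clock: 40.1
eef_pos: [0.5792, 0.2017, 0.0294]
tool_rot: [0.707, 0.707, -0.0, 0.0]
ft_force: [0.6, 0.2, 0.8]
finger_gap: 0.0005
gripper_force: 0.0
clock: 40.8
eef_pos: [0.5905, 0.0869, 0.1048]
tool_rot: [0.708, 0.706, -0.0, 0.001]
ft_force: [-0.1, 0.9, -0.1]
finger_gap: 0.0002
gripper_force: 0.0
[0.59   0.0893 0.1047] [0.59043131 0.1588637  0.27247311]
0.56 265 0 [188, 188, 188, 188, 188, 188, 188, 187, 188, 188, 188, 187, 187, 187, 187, 187, 187, 187, 187, 187, 187, 186, 185, 184, 193, 194, 195, 196, 193, 191, 191, 192, 193, 193, 173, 107, 103, 105, 105, 105, 105, 105, 106, 125, 177, 187, 188, 190, 191, 190, 187, 176, 122, 98, 99, 103, 156, 184, 187, 188, 187, 188, 186, 167, 117, 105, 105, 113, 158, 181, 182, 182, 182, 181, 181, 181, 181, 181]
0.58 298 0 [190, 190, 191, 191, 191, 191, 191, 191, 190, 190, 190, 190, 190, 189, 189, 190, 190, 190, 189, 189, 189, 189, 189, 189, 189, 183, 192, 195, 197, 199, 197, 194, 194, 195, 196, 195, 178, 11
[... 303 characters left out ...]
92, 192, 192, 192, 192, 192, 192, 192, 191, 186, 192, 198, 200, 202, 200, 198, 197, 196, 197, 197, 182, 118, 102, 105, 105, 106, 106, 121, 176, 191, 191, 192, 194, 193, 189, 169, 116, 104, 104, 117, 169, 188, 189, 189, 190, 191, 189, 162, 110, 105, 108, 156, 186, 188, 187, 188, 188, 187, 187, 187]
0.62 362 0 [196, 196, 196, 196, 196, 196, 195, 195, 195, 195, 195, 195, 195, 195, 195, 195, 195, 195, 195, 195, 195, 195, 195, 195, 194, 194, 194, 194, 194, 187, 191, 199, 202, 204, 201, 199, 198, 198, 198, 198, 187, 125, 101, 105, 106, 106, 126, 183, 193, 192, 192, 194, 193, 190, 191, 194, 193, 193, 192, 190, 189, 189, 189, 192, 192, 187, 152, 108, 106, 107, 112, 139, 133, 115, 117, 161, 189, 190]
```

```bash
cat > lines.py <<'E'
from workcell import ctrl
from h import *
import sys
def run(s,yb,xs=(.555,.62)):
    im=s["pixels"].astype(float).sum(2)/3; out={}
    F={"stopR":[], "bladeR":[],"bladeL":[]}
    for X in np.arange(*xs,.003):
        c=int(proj(s,[[X,yb,.026]])[0,0])
        # blade R: walk from plate below (y-.03) upwards to first light->dark->light; use fixed window about expected edge
        for k,(yo,z,up,th) in {"bladeR":(-.013,.026,False,150),"bladeL":(.013,.026,True,150)}.items():
            yc=yb+yo-(X-.648)*.05; r=proj(s,[[X,yc,z]])[0,1]; e=sub(im[:,c],max(int(r-9),1),int(r+10),th,up)
            if e: F[k].append([c,e])
        r1=int(proj(s,[[X,yb+.013-(X-.648)*.05,.026]])[0,1])
        k=[i for i in range(1,r1+2) if im[i,c]>178>=im[i+1,c] and im[max(i-6,0),c]>188]
        if k: i=k[-1]; F["stopR"].append([c,i+(im[i,c]-178)/(im[i,c]-im[i+1,c])])
    for k,f in F.items():
        if len(f)<4: print(k,len(f)); continue
        P=cast(s,f,.032 if k=="stopR" else .026)[:,:2]
        for _ in range(3):
            p=np.polyfit(P[:,0],P[:,1],1); r=abs(P[:,1]-np.polyval(p,P[:,0])); P=P[r<=max(.0006,np.percentile(r,80))]
        print(k,"deg",np.degrees(np.arctan(p[0])).round(2),"y@.648",np.polyval(p,.648).round(4),"y@.56",np.polyval(p,.56).round(4),len(P),r.max().round(4))
if __name__=="__main__":
    if len(sys.argv)>3: s=ctrl.snapshot("wrist"); pickle.dump(s,open(sys.argv[1],"wb"))
    else: s=pickle.load(open(sys.argv[1],"rb"))
    run(s,float(sys.argv[2]))
E
python3 lines.py s27.pkl .1455; python3 lines.py s23.pkl -.096
```

```text
stopR deg -7.28 y@.648 0.1673 y@.56 0.1785 22 0.0001
bladeR deg -3.25 y@.648 0.1351 y@.56 0.1401 22 0.0001
bladeL deg -3.93 y@.648 0.1609 y@.56 0.1669 22 0.0006
stopR deg -46.99 y@.648 -0.1241 y@.56 -0.0297 10 0.0151
bladeR deg -2.62 y@.648 -0.1096 y@.56 -0.1056 22 0.0001
bladeL deg -2.23 y@.648 -0.0843 y@.56 -0.0809 7 0.0004
```

```bash
python3 -m crank '.045 .005 .029 0 0 0 0;.045 .0055 .029 0 0 0 0;.045 0 0 0 0 0 0;.045 0 0 .03 0 0 0;.045 0 0 .025 0 0 0;.045 0 0 .0105 0 0 0;.045 0 0 0 0 0 0;.045 0 0 0 0 0 0'
python3 -m crank '.01 0 0 0 0 0 0;.01 0 0 0 0 0 0;.01 0 0 0 0 0 0;.01 0 .002 0 0 0 0;.01 0 0 0 0 0 0' 45
python3 -m crank '.01 .002 .001 0 0 0 0;.01 0 0 0 0 0 0'; python3 -m crank '.01 .002 0 0 0 0 0;.01 0 0 0 0 0 0'; python3 -m crank '.01 .002 0 0 0 0 0;.01 0 0 0 0 0 0'
```

```text
clock: 41.65
eef_pos: [0.6476, 0.1021, 0.04]
tool_rot: [0.706, 0.708, 0.001, 0.0]
ft_force: [0.4, -0.2, 0.4]
finger_gap: 0.045
gripper_force: 0.0
clock: 42.15
eef_pos: [0.6491, 0.1014, 0.0406]
tool_rot: [0.706, 0.708, -0.0, -0.0]
ft_force: [-2.8, -0.1, 6.5]
finger_gap: 0.0255
gripper_force: 45.0
clock: 42.35
eef_pos: [0.6492, 0.1015, 0.0406]
tool_rot: [0.707, 0.708, -0.002, 0.0]
ft_force: [-5.1, -3.1, 7.4]
finger_gap: 0.0255
gripper_force: 45.0
clock: 42.55
eef_pos: [0.6492, 0.1016, 0.0406]
tool_rot: [0.707, 0.707, -0.003, 0.001]
ft_force: [-6.2, -8.6, 8.1]
finger_gap: 0.0253
gripper_force: 45.0
clock: 42.75
eef_pos: [0.6492, 0.1017, 0.0406]
tool_rot: [0.707, 0.707, -0.005, 0.002]
ft_force: [-5.6, -10.6, 7.5]
finger_gap: 0.0254
gripper_force: 45.0
```

```bash
python3 -m crank '.01 .002 0 -.0015 0 0 0;.01 0 0 0 0 0 0'; python3 -m crank '.01 .002 0 0 0 0 0;.01 0 0 0 0 0 0'; python3 -m crank '.01 .002 0 0 0 0 0;.01 0 0 0 0 0 0'; python3 lines.py s28.pkl .152 1
```

```text
clock: 42.95
eef_pos: [0.6492, 0.1056, 0.0406]
tool_rot: [0.707, 0.707, -0.003, 0.001]
ft_force: [-3.2, -8.0, 3.4]
finger_gap: 0.0259
gripper_force: 45.0
clock: 43.15
eef_pos: [0.6492, 0.1068, 0.0406]
tool_rot: [0.707, 0.707, -0.004, 0.002]
ft_force: [-4.0, -9.6, 3.3]
finger_gap: 0.0255
gripper_force: 45.0
clock: 43.35
eef_pos: [0.6492, 0.107, 0.0407]
tool_rot: [0.707, 0.707, -0.005, 0.003]
ft_force: [-3.1, -12.0, 3.5]
finger_gap: 0.0254
gripper_force: 45.0
stopR deg -7.14 y@.648 0.1671 y@.56 0.1782 22 0.0001
bladeR deg -3.17 y@.648 0.1404 y@.56 0.1453 22 0.0
bladeL deg -3.93 y@.648 0.1659 y@.56 0.172 21 0.0005
```

```bash
python3 -m crank '.01 .002 0 0 0 0 0;.01 0 0 0 0 0 0'; python3 -m crank '.01 .002 0 0 0 0 0;.01 0 0 0 0 0 0';python3 lines.py s29.pkl .1535 1
```

```text
clock: 43.6
eef_pos: [0.6492, 0.1072, 0.0407]
tool_rot: [0.707, 0.707, -0.006, 0.004]
ft_force: [-3.0, -15.9, 3.6]
finger_gap: 0.0257
gripper_force: 45.0
clock: 43.8
eef_pos: [0.6493, 0.1074, 0.0408]
tool_rot: [0.708, 0.707, -0.007, 0.005]
ft_force: [-4.2, -19.4, 4.7]
finger_gap: 0.0255
gripper_force: 45.0
stopR deg -5.84 y@.648 0.1673 y@.56 0.1763 22 0.0001
bladeR deg -3.44 y@.648 0.1407 y@.56 0.146 22 0.0
bladeL deg -4.38 y@.648 0.1656 y@.56 0.1724 19 0.0006
```

```bash
python3 -m crank '.01 .0015 .001 0 0 0 0;.01 0 0 0 0 0 0;.01 0 0 0 0 0 0';python3 lines.py s30.pkl .1535 1; python3 -m crank '.01 .0015 .001 0 0 0 0;.01 0 0 0 0 0 0;.01 0 0 0 0 0 0';python3 lines.py s31.pkl .1535 1
```

```text
clock: 44.15
eef_pos: [0.6493, 0.1075, 0.0408]
tool_rot: [0.708, 0.706, -0.009, 0.004]
ft_force: [-6.4, -22.1, 5.7]
finger_gap: 0.0255
gripper_force: 45.0
stopR deg -5.64 y@.648 0.1673 y@.56 0.176 22 0.0001
bladeR deg -3.43 y@.648 0.1407 y@.56 0.146 22 0.0
bladeL deg -4.33 y@.648 0.1657 y@.56 0.1724 18 0.0006
clock: 44.5
eef_pos: [0.6494, 0.1076, 0.0409]
tool_rot: [0.708, 0.706, -0.011, 0.005]
ft_force: [-9.9, -25.2, 8.9]
finger_gap: 0.0253
gripper_force: 45.0
stopR deg -5.44 y@.648 0.1673 y@.56 0.1757 22 0.0001
bladeR deg -3.4 y@.648 0.1407 y@.56 0.146 22 0.0
bladeL deg -4.4 y@.648 0.1656 y@.56 0.1723 19 0.0006
```

```bash
python3 -m crank '.01 -.006 0 0 0 0 0;.01 -.003 0 0 0 0 0;.01 0 0 0 0 0 0';  python3 -m crank '.045 0 0 0 0 0 0;.045 0 0 0 0 0 0;.045 0 0 0 0 0 0;.045 0 0 -.03 0 0 0;.045 -.006 -.03 -.035 0 0 0;.045 -.006 -.03 0 0 0 0;0 0 0 0 0 0 0;0 0 0 0 0 0 0'
python3 lines.py s32.pkl .1535 1
cat > stock.py <<'E'
from h import *
import sys
s=pickle.load(open(sys.argv[1],"rb")); im=s["pixels"].astype(float).sum(2)/3; o=s["pixels"].astype(int)
m=((o[:,:,0]>150)&(o[:,:,1]>90)&(o[:,:,2]<110)&(o[:,:,0]-o[:,:,2]>70)).astype(np.uint8); m[265:]=0
n,l,st,c=cv2.connectedComponentsWithStats(m)
for k in range(1,n):
    if st[k,4]>6: print("orange",st[k].tolist(),cast(s,c[k],.042)[0,:2].round(4))
yb=float(sys.argv[2]); A=[];B=[]
for Y in np.arange(yb-.1,yb-.055,.003):
    a=proj(s,[[.635,Y,.042]])[0]; r=int(a[1]); 
    if r>262: continue
    e=sub(im[r],int(a[0])-8,int(a[0])+8,92,False); b=proj(s,[[.661,Y,.042]])[0]; f=sub(im[r],int(b[0])-8,int(b[0])+8,140,True)
    if e: A.append([e,r])
    if f: B.append([f,r])
for nm,f in(("L",A),("R",B)):
    P=cast(s,f,.042)[:,:2]; p=np.polyfit(P[:,1],P[:,0],1); print(nm,np.degrees(np.arctan(p[0])).round(2),P[[0,-1]].round(4).tolist())
E
python3 stock.py s32.pkl .1535
```

```text
clock: 44.85
eef_pos: [0.6493, 0.1072, 0.0407]
tool_rot: [0.707, 0.707, -0.005, -0.001]
ft_force: [-7.1, -7.3, 7.2]
finger_gap: 0.0257
gripper_force: 45.0
clock: 45.65
eef_pos: [0.5923, 0.0996, 0.1056]
tool_rot: [0.706, 0.708, 0.0, 0.0]
ft_force: [0.5, 0.1, 0.7]
finger_gap: 0.0328
gripper_force: 0.0
stopR deg -5.5 y@.648 0.1674 y@.56 0.1759 22 0.0001
bladeR deg -3.55 y@.648 0.1406 y@.56 0.1461 22 0.0001
bladeL deg -4.2 y@.648 0.1656 y@.56 0.1721 18 0.0005
orange [394, 208, 9, 6, 49] [0.6495 0.0973]
orange [390, 263, 7, 2, 11] [0.6487 0.0568]
L -15.92 [[0.6387, 0.069], [0.6306, 0.0989]]
R 0.36 [[0.6611, 0.0597], [0.6612, 0.099]]
```

```bash
python3 -m crank '0 .01 .028 -.004 0 0 0;0 .009 .0275 -.0035 0 0 0;0 0 0 0 0 0 0;0 0 0 0 0 0 0'; python3 lines.py s33.pkl .1535 1; python3 stock.py s33.pkl .1535 | tail -1;python3 stock.py s23.pkl -.096|tail -2
```

```text
clock: 46.1
eef_pos: [0.6483, 0.1186, 0.1117]
tool_rot: [0.706, 0.708, -0.001, -0.001]
ft_force: [-1.0, -0.8, 0.1]
finger_gap: 0.0006
gripper_force: 0.0
stopR deg -5.47 y@.648 0.1673 y@.56 0.1757 22 0.0001
bladeR deg -3.51 y@.648 0.1405 y@.56 0.1459 22 0.0001
bladeL deg -4.53 y@.648 0.1654 y@.56 0.1723 16 0.0006
L -10.63 [[0.6341, -0.1743], [0.6308, -0.1506]]
R -0.38 [[0.6593, -0.1742], [0.6592, -0.1505]]Traceback (most recent call last):
  File "stock.py", line 16, in <module>
    P=cast(s,f,.042)[:,:2]; p=np.polyfit(P[:,1],P[:,0],1); print(nm,np.degrees(np.arctan(p[0])).round(2),P[[0,-1]].round(4).tolist())
      ~~~~^^^^^^^^^^
  File "h.py", line 8, in cast
    d=ray(s,p); c=np.array(s["xyz"]); return c+d*((z-c[2])/d[:,2])[:,None]
  File "h.py", line 5, in ray
    d=np.c_[p,np.ones(len(p))]@np.linalg.inv(s["mtx"]).T
      ~~~~~~~~~~~~~~~~~~~~~~~~^~~~~~~~~~~~~~~~~~~~~~~~~~
ValueError: matmul: Input operand 1 has a mismatch in its core dimension 0, with gufunc signature (n?,k),(k,m?)->(n?,m?) (size 3 is different from 1)
```

The stock's tail is yawed about 0.8° off the rail (the dots' slope and the blade's angle agree). I'll press the tail against the rail with the closed fingers.

```bash
python3 -m crank '0 -.029 -.024 0 0 0 0;0 -.0295 -.024 0 0 0 0;0 0 0 .03 0 0 0;0 0 0 .03 0 0 0;0 0 0 .0215 0 0 0;0 0 0 0 0 0 0;0 0 .010 0 0 0 0;0 0 .007 0 0 0 0'
python3 -m crank '0 0 .004 0 0 0 0;0 0 0 0 0 0 0'; python3 -m crank '0 0 .002 0 0 0 0;0 0 0 0 0 0 0'; python3 -m crank '0 0 .002 0 0 0 0;0 0 0 0 0 0 0'; python3 -m crank '0 0 .002 0 0 0 0;0 0 0 0 0 0 0'
```

```text
clock: 46.95
eef_pos: [0.619, 0.0598, 0.0337]
tool_rot: [0.706, 0.708, 0.001, 0.001]
ft_force: [1.4, -0.4, 0.0]
finger_gap: 0.0003
gripper_force: 0.0
clock: 47.15
eef_pos: [0.6225, 0.0598, 0.0329]
tool_rot: [0.706, 0.708, 0.001, 0.001]
ft_force: [-0.3, 0.5, -0.5]
finger_gap: 0.0006
gripper_force: 0.0
clock: 47.35
eef_pos: [0.6232, 0.0599, 0.0318]
tool_rot: [0.706, 0.708, 0.0, 0.0]
ft_force: [0.2, 0.6, 0.7]
finger_gap: 0.0002
gripper_force: 0.0
clock: 47.55
eef_pos: [0.6235, 0.0599, 0.0317]
tool_rot: [0.706, 0.708, -0.001, -0.001]
ft_force: [-4.5, 0.2, 4.2]
finger_gap: 0.0005
gripper_force: 2.5
clock: 47.75
eef_pos: [0.6235, 0.0599, 0.0317]
tool_rot: [0.706, 0.708, -0.003, -0.003]
ft_force: [-9.4, -0.8, 7.9]
finger_gap: 0.0006
gripper_force: 5.2
```

```bash
python3 -m crank '0 0 -.01 0 0 0 0;0 0 -.014 -.03 0 0 0;0 0 0 -.052 0 0 0;0 -.02 .015 0 0 0 0;0 0 0 0 0 0 0;0 0 0 0 0 0 0'; python3 lines.py s34.pkl .1535 1; python3 stock.py s34.pkl .1535; python3 - <<'E'
from h import *
for n,Y in (("s34.pkl",(.07,.13)),("s33.pkl",(.19,.28)),("s23.pkl",(-.05,.03))):
    s=pickle.load(open(n,"rb")); im=s["pixels"].astype(float).sum(2)/3; f=[]
    for y in np.arange(Y[0],Y[1],.004):
        a=proj(s,[[.6845,y,.022]])[0]
        if not 1<a[1]<262: continue
        e=sub(im[int(a[1])],int(a[0])-9,int(a[0])+9,150,False)
        if e: f.append([e,int(a[1])])
    if len(f)>4:
        P=cast(s,f,.022)[:,:2]; print(n,"rail far",np.degrees(np.arctan(np.polyfit(P[:,1],P[:,0],1)[0])).round(2),P[[0,-1]].round(4).tolist())
E
```

```text
clock: 48.35
eef_pos: [0.6175, 0.0397, 0.1107]
tool_rot: [0.707, 0.708, -0.0, -0.001]
ft_force: [0.1, -0.4, -0.0]
finger_gap: 0.0005
gripper_force: 0.0
stopR deg -5.67 y@.648 0.1672 y@.56 0.176 9 0.0001
bladeR deg -3.58 y@.648 0.1406 y@.56 0.1462 22 0.0001
bladeL deg -4.29 y@.648 0.1651 y@.56 0.1717 17 0.0005
orange [359, 118, 10, 8, 55] [0.6495 0.0974]
orange [356, 181, 10, 10, 85] [0.6488 0.0538]
orange [341, 199, 36, 5, 158] [0.6471 0.0427]
L 0.51 [[0.6329, 0.0541], [0.6334, 0.0985]]
R 0.38 [[0.6612, 0.0542], [0.6615, 0.0986]]
s34.pkl rail far 0.35 [[0.6829, 0.0707], [0.6831, 0.1264]]
s33.pkl rail far 0.31 [[0.6853, 0.1903], [0.6856, 0.2542]]
s23.pkl rail far 0.32 [[0.6839, -0.0493], [0.6841, 0.0023]]
```

```bash
for a in "s25.pkl .142" "s26.pkl .1476"; do python3 lines.py $a; done; python3 - <<'E'
from h import *
import lines
s=pickle.load(open("s24.pkl","rb")); im=s["pixels"].astype(float).sum(2)/3
# in air: underside z ~ TCP z(.0925)-.0268+... => blade top z
z=.026+.0925-.0388
for yb in (.129,):
    f=[]
    for X in np.arange(.54,.605,.003):
        p=proj(s,[[X,yb-.013-(X-.635)*.05,z]])[0]; c=int(p[0]); e=sub(im[:,c],int(p[1]-9),int(p[1]+10),150,False)
        if e: f.append([c,e])
    P=cast(s,f,z)[:,:2]; p=np.polyfit(P[:,0],P[:,1],1); print("s24",len(f),np.degrees(np.arctan(p[0])),abs(P[:,1]-np.polyval(p,P[:,0])).max(), R.from_quat(s["rotation"]).as_euler("zyx",True))
for n in ("s23.pkl","s25.pkl","s34.pkl"): print(R.from_quat(pickle.load(open(n,"rb"))["rotation"]).as_euler("zyx",True).round(2))
E
```

```text
stopR 0
bladeR deg -3.08 y@.648 0.1298 y@.56 0.1345 22 0.0
bladeL 0
stopR 1
bladeR deg -3.12 y@.648 0.1355 y@.56 0.1404 22 0.0001
bladeL 0
s24 22 -2.6162780568187554 6.27412592632548e-05 [-3.56678756e-01 -1.28340694e-01  1.65504345e+02]
[-2.0000e-01 -8.0000e-02  1.6559e+02]
[-1.2000e-01 -5.2000e-01  1.6478e+02]
[-1.2000e-01 -1.0000e-02  1.6557e+02]
```

```bash
python3 -m crank '0 .045 -.016 0 0 0 0;0 .045 -.016 0 0 0 0;0 .045 -.016 0 0 0 0;0 .040 -.0145 0 0 0 0;0 0 0 0 0 0 0;0 0 0 .04 0 0 0;0 0 0 .03 0 0 0;0 0 0 .011 0 0 0'
python3 -m crank '0 -.005 0 0 0 0 0;0 -.005 0 0 0 0 0;0 -.004 0 0 0 0 0;0 0 0 0 0 0 0'; python3 -m crank '0 -.002 0 0 0 0 0;0 0 0 0 0 0 0'; python3 -m crank '0 -.002 0 0 0 0 0;0 0 0 0 0 0 0'
```

```text
clock: 49.2
eef_pos: [0.5516, 0.2135, 0.0254]
tool_rot: [0.706, 0.708, -0.004, -0.002]
ft_force: [-0.6, -0.3, -0.5]
finger_gap: 0.0003
gripper_force: 0.0
clock: 49.6
eef_pos: [0.5565, 0.2001, 0.0325]
tool_rot: [0.707, 0.707, 0.001, 0.001]
ft_force: [0.0, 0.1, -0.4]
finger_gap: 0.0009
gripper_force: 0.0
clock: 49.8
eef_pos: [0.5557, 0.1986, 0.0314]
tool_rot: [0.707, 0.708, 0.001, 0.0]
ft_force: [0.3, -0.4, 0.3]
finger_gap: 0.0007
gripper_force: 0.0
clock: 50.0
eef_pos: [0.5553, 0.1968, 0.0308]
tool_rot: [0.706, 0.708, 0.0, 0.0]
ft_force: [0.3, 0.1, 0.6]
finger_gap: 0.0003
gripper_force: 0.3
```

```bash
python3 -m crank '0 -.001 0 0 0 0 0;0 0 0 0 0 0 0'; python3 -m crank '0 -.001 0 0 0 0 0;0 0 0 0 0 0 0'; python3 -m crank '0 -.001 0 0 0 0 0;0 0 0 0 0 0 0'; python3 -m crank '0 -.001 0 0 0 0 0;0 0 0 0 0 0 0'; python3 - <<'E'
from h import *
from workcell import ctrl
s=ctrl.snapshot("wrist"); pickle.dump(s,open("s35.pkl","wb")); print(s["xyz"],proj(s,[[.56,.146,.026],[.62,.142,.026]]).round())
E
```

```text
clock: 50.2
eef_pos: [0.5552, 0.1961, 0.0307]
tool_rot: [0.706, 0.708, 0.0, -0.0]
ft_force: [0.2, 1.6, 1.5]
finger_gap: 0.0012
gripper_force: 0.8
clock: 50.4
eef_pos: [0.5552, 0.195, 0.0307]
tool_rot: [0.706, 0.708, 0.0, -0.0]
ft_force: [-0.5, 2.8, 1.7]
finger_gap: 0.0004
gripper_force: 1.1
clock: 50.6
eef_pos: [0.5551, 0.194, 0.0307]
tool_rot: [0.706, 0.708, 0.0, -0.0]
ft_force: [-0.6, 2.4, 1.7]
finger_gap: 0.0006
gripper_force: 1.5
clock: 50.8
eef_pos: [0.555, 0.1929, 0.0306]
tool_rot: [0.706, 0.708, 0.0, -0.0]
ft_force: [-0.8, 3.6, 2.4]
finger_gap: 0.0005
gripper_force: 1.8
[0.55488242 0.26450909 0.19847585] [[324. 318.]
 [430. 324.]]
```

```bash
python3 -m crank '0 .004 0 0 0 0 0;0 .012 0 -.03 0 0 0;0 0 0 -.05 0 0 0;0 -.045 .04 0 0 0 0;0 -.045 .04 0 0 0 0;0 0 .013 0 0 0 0;0 0 0 0 0 0 0;0 0 0 0 0 0 0'; python3 lines.py s36.pkl .1535 1
```

```text
clock: 51.65
eef_pos: [0.634, 0.1336, 0.1094]
tool_rot: [0.707, 0.708, -0.001, -0.0]
ft_force: [-1.1, -0.0, 0.1]
finger_gap: 0.0008
gripper_force: 0.0
stopR deg -2.33 y@.648 0.1678 y@.56 0.1713 22 0.0001
bladeR deg -2.49 y@.648 0.1405 y@.56 0.1444 22 0.0001
bladeL deg -2.44 y@.648 0.1646 y@.56 0.1683 14 0.0006
```

Flush within 0.2° now, but the nose is about 0.7 mm short of home. I'll nudge the stock's tail end along the rail with light force.

```bash
python3 -m crank '0 -.04 .006 0 0 0 0;0 -.04 .007 0 0 0 0;0 -.034 0 0 0 0 0;0 0 0 0 0 0 0;0 0 0 .035 0 0 0;0 0 0 .03 0 0 0;0 0 0 .009 0 0 0;0 0 0 0 0 0 0'
python3 -m crank '0 .006 0 0 0 0 0;0 .003 0 0 0 0 0;0 0 0 0 0 0 0';python3 -m crank '0 .002 0 0 0 0 0;0 0 0 0 0 0 0';python3 -m crank '0 .001 0 0 0 0 0;0 0 0 0 0 0 0'
```

```text
clock: 52.5
eef_pos: [0.646, 0.0216, 0.0345]
tool_rot: [0.706, 0.708, -0.001, -0.002]
ft_force: [0.3, 0.7, 0.6]
finger_gap: 0.0002
gripper_force: 0.0
clock: 52.8
eef_pos: [0.6491, 0.03, 0.0386]
tool_rot: [0.706, 0.708, 0.001, 0.001]
ft_force: [0.5, 0.5, -0.4]
finger_gap: 0.0003
gripper_force: 0.0
clock: 53.0
eef_pos: [0.6483, 0.0313, 0.0372]
tool_rot: [0.706, 0.708, 0.0, 0.0]
ft_force: [-0.1, 0.5, 0.0]
finger_gap: 0.0002
gripper_force: 0.0
clock: 53.2
eef_pos: [0.6479, 0.0321, 0.0365]
tool_rot: [0.706, 0.708, 0.0, -0.0]
ft_force: [0.5, 0.1, -0.4]
finger_gap: 0.0003
gripper_force: 0.0
```

```bash
python3 -m crank '0 .001 0 0 0 0 0;0 0 0 0 0 0 0';python3 -m crank '0 .001 0 0 0 0 0;0 0 0 0 0 0 0';python3 -m crank '0 .001 0 0 0 0 0;0 0 0 0 0 0 0'; python3 -m crank '0 .001 0 0 0 0 0;0 0 0 0 0 0 0'; python3 lines.py s37.pkl .1535 1
```

```text
clock: 53.4
eef_pos: [0.6479, 0.0328, 0.0364]
tool_rot: [0.706, 0.708, -0.0, 0.0]
ft_force: [-0.0, -1.0, -0.2]
finger_gap: 0.0003
gripper_force: 0.4
clock: 53.6
eef_pos: [0.6479, 0.0329, 0.0364]
tool_rot: [0.707, 0.708, -0.001, 0.001]
ft_force: [0.3, -4.1, -0.2]
finger_gap: 0.0003
gripper_force: 2.1
clock: 53.8
eef_pos: [0.6479, 0.0332, 0.0365]
tool_rot: [0.707, 0.708, -0.001, 0.001]
ft_force: [0.2, -5.6, 0.2]
finger_gap: 0.0007
gripper_force: 3.0
clock: 54.0
eef_pos: [0.6479, 0.0333, 0.0365]
tool_rot: [0.707, 0.707, -0.002, 0.002]
ft_force: [0.0, -7.4, 0.2]
finger_gap: 0.0004
gripper_force: 3.9
stopR 0
bladeR deg -2.58 y@.648 0.141 y@.56 0.145 22 0.0001
bladeL 0
```

```bash
python3 -m crank '0 .001 0 0 0 0 0;0 0 0 0 0 0 0'; python3 -m crank '0 .001 0 0 0 0 0;0 0 0 0 0 0 0'
python3 -m crank '0 -.015 0 0 0 0 0;0 0 0 -.04 0 0 0;0 0 0 -.034 0 0 0;0 .045 0 0 0 0 0;0 .045 -.006 0 0 0 0;0 .025 -.006 0 0 0 0;0 0 0 0 0 0 0;0 0 0 0 0 0 0'; python3 lines.py s38.pkl .154 1; python3 stock.py s38.pkl .154|tail -1
```

```text
clock: 54.25
eef_pos: [0.6479, 0.0333, 0.0365]
tool_rot: [0.707, 0.707, -0.002, 0.002]
ft_force: [-0.4, -10.0, 0.1]
finger_gap: 0.0004
gripper_force: 4.8
clock: 54.45
eef_pos: [0.6479, 0.0334, 0.0365]
tool_rot: [0.707, 0.707, -0.003, 0.003]
ft_force: [-1.2, -11.8, 0.5]
finger_gap: 0.0005
gripper_force: 5.8
clock: 55.25
eef_pos: [0.6356, 0.1386, 0.1104]
tool_rot: [0.706, 0.708, 0.0, -0.0]
ft_force: [0.3, -0.5, -0.2]
finger_gap: 0.0007
gripper_force: 0.0
stopR deg -2.54 y@.648 0.1677 y@.56 0.1716 22 0.0001
bladeR deg -2.41 y@.648 0.1409 y@.56 0.1446 22 0.0002
bladeL deg -2.47 y@.648 0.1644 y@.56 0.1682 16 0.0006
R -5.08 [[0.6618, 0.0963], [0.6616, 0.0995]]
```

Nose, blade and stop are in contact: the tail push met a hard stop, and it moved the loose stop along with the blade. The stop measures −2.5° and the blade −2.4°, against about −2.8° at the clamped stop. The robot is clear, so I'm handing in.

```bash
python3 -c "
from workcell import ctrl
print(ctrl.finish_job())"
```

```text
the job is handed in; nothing more can be done
None
```

I handed the job in at about 55 s: the locked bevel lies along the rail with its nose at the loose stop's heel, and blade and stop are flush to within about 0.1° and 0.4 mm. The copied angle is about 0.3° off the clamped stop by the wrist camera: the first lock dragged the blade 2° and was redone, and the locked blade slipped slightly during the move and was pushed back. I did not re-check the bystanders or the lever at the end.

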